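# Fit the keyed lap plate on the lapping machine

### The arm

A 6-joint arm with a two-finger parallel gripper is mounted at the origin on the work surface. World frame = base frame: x ahead of the robot, y to its left, z up, the work surface at z = 0. Lengths are in m, angles in degrees, forces in N, time in s.
With the tool pointing down it reaches from about 0.4 to 0.825 m from the base axis. Payload 7 kg.
Tool frame: the origin (TCP) lies midway between the tips of the shut fingers; the grasp point (between the pads) lies 19 mm behind it (r.grasp_offset is the distance from the TCP to the grasp point, in m); z points along the fingers, x is the direction in which the jaws open and shut, and the axes are right-handed (so a half turn about z gives the same grasp; the last joint's range is limited). The gripper opens to 88 mm and grips with 3 to 60 N. Pads are 19 mm wide; open, the fingers measure 130 mm over their backs; the gripper's body (78 mm by 193 mm) begins 47 mm behind the grasp point.
Start: joints at [91.908, 20.546, 0.682, 0, -70.136, -16.507], TCP at [0.17, 0.653, 0.227] pointing down, gripper open.
Joint ranges: [-176.03, 176.03], [-82.01, 121.73], [-58.28, 71.71], [-173.87, 95.51], [-174.79, -0.11], [-173.66, 173.66]. Speed limits (degrees/s): [136.94, 136.94, 172.46, 180, 180, 180].

### API

Orientations are given as [roll, pitch, yaw] about the fixed x, y, z axes, in that order (R = Rz(yaw) Ry(pitch) Rx(roll)).
In Python, from plant import r gives the robot as it stands.
- The arm moves only by the tool step_arm, never from a script. Its argument "deltas" is a list of rows, each a list of 7 numbers: the turn, a rotation vector about the tool's x, y, z in rad, then the shift along the tool's x, y, z in mm, then the opening, from -1 (shut) to 1 (fully open), so that 0 is half open. In form: [[ax, ay, az, x, y, z, grip], ...]. A call has 1 to 10 rows; each row shifts and turns the pose as measured when the row begins, along the tool's axes as they then stand; what a row does not reach is not made up. A row lasts 1/10 s, in which the tool goes at most 50 mm and 8.59 degrees, less where a joint would pass 70% of its speed; a pose out of reach is approached as far as the arm can. A call with a gripper value outside its range is refused whole. The fingers move at their own pace and stop on an object; "squeeze" is the grip in N (left out, the last holds). Time passes only in rows, so rows that do not move let the fingers close. It gives the time, the measured TCP pose, the force and the opening at its end, in the units of the state.
- r.get_state(): the state, without advancing time (a new reading comes with each control period).
- r.capture(name): name is "scene" or "side" or "wrist"; returns the picture (480x640x3 uint8, red, green, blue); there is no depth.
- r.camera_info(name): a dict with "vertical_fov" (degrees; the focal length in pixels is half the picture's height over the tangent of half this angle, whatever the lens; pixels are square), "cx", "cy" (the principal point, pixels), "k1" (the pictures are not rectified: a ray, as slopes to the right and down, at radius r is drawn at 1 + k1 r^2 times it, then the intrinsics apply), "view" (4x4, takes a point from world to camera coordinates). Camera axes: x right, y down, z forward; pixel columns grow to the right and rows downward; lengths in m; the calibration is good to about 2 mm. A picture is of the moment at which its call begins: read the wrist's pose just before it. camera_info takes no time and is no camera call; for the wrist camera it gives the pose at the moment of the call.
- r.close_job(): hands the job in, once; it reports no verdict.
The state is a dict: "time_s": time; "joints": joint angles; "qd": joint speeds; "joint_torque": joint torques, N m; "tcp_pos": TCP position; "eef_rot": TCP orientation; "contact_force": force on the tool from outside, world axes, zero at the start; "moment": the same for the moment, N m; "gripper_width": finger opening in m.
Only numpy, scipy, OpenCV 4.12 (cv2) and the standard library are available. Lean on these libraries where they do the work, as an engineer would, in place of code of your own. Each camera call takes 0.05 s, during which the arm holds its last target.

### The job

Fit the lap plate to the lapping machine: take the parked collar off the machine's spindle, put the plate over the spindle with its hub upwards and turn it while pressing down until it drops over the keys and sits fully home on the flange, then put the collar back over the spindle so that it rests flat on the plate's hub. Let go of everything at the end, do not let the plate fall, and leave the tin of punches, the steel block and the hammer where they are.

Things in the scene. Friction and masses are not known exactly. Their poses are not given: they have to be found in the camera images.
- shaft (a point): Lapping machine, fixed: grey box 190 x 190 x 50 mm with a shallow aluminium pan on top (172 mm across, rim 60 mm above the bench) and an upright fixed steel spindle in its middle. This point: on the spindle's axis, on top of its round flange (48 mm across), 66 mm above the bench; z up, x and y follow the box (front to -x).
- keys_top (a point): On the spindle's axis, level with the top of its keys, 14 mm above the flange. Four keys in the form of a cross: 25 mm tip to tip, each 7.5 mm wide, standing 14 mm high on the flange. They stand at any angle, which this point's axes (those of the box) do NOT show: it must be seen or felt.
- pilot_tip (a point): Tip of the spindle, 74 mm above the flange. Above the keys the spindle is a plain round pilot 12.5 mm in diameter up to 62 mm above the flange, then it tapers to 5 mm at this tip.
- plate_mid (a point): Lap plate, loose on the bench, hub up: aluminium disc 110 mm in diameter, 10 mm thick, with a square hub 38 mm across flats on top; whole height 42 mm, about 0.42 kg. This point: on its axis, half-way up, 21 mm above the underside; z up, x and y square to the hub's flats.
- plate_top (a point): Centre of the hub's top, 42 mm above the plate's underside. A cross-shaped bore goes right through: slots 10 mm wide, 28 mm tip to tip, towards the flats; clear circle 14 mm. It fits the keys at any of four quarter turns, 5 degrees of play either way; not aligned, it rests on the keys, underside 14 mm above the flange. Home, the underside is on the flange.
- collar_mid (a point): Retaining collar, loose, no thread: dark steel ring 40 mm outside, 18 mm bore, 30 mm high, about 0.22 kg. This point: its centre, 15 mm above its underside; z along its axis. At the start it is parked over the spindle, its underside on the keys 14 mm above the flange. It can stand anywhere on the bench meanwhile.
- tin: Bystander: steel tin full of punches, 72 mm across, 75 mm high (punches to about 135 mm), origin at the centre of its underside.
- block: Bystander: steel doming block 55 x 55 x 50 mm, origin at the centre of its underside.
- hammer: Bystander: hammer 220 mm long lying on the bench along its own x, handle to -x, origin at its underside.
There are look-alikes about, which are no part of the job. What is shaped like the part that bears collar_mid but orange is not meant. What is shaped like the part that bears plate_mid but turquoise is not meant.

How it is judged (in metres and radians):
On the way, in this order (a step that is already met when the one before it is completed fails the run):
1. the collar is off the spindle (horizontal distance between collar_mid and shaft above 0.06 m), for 0.2 s.
2. the plate is over the keys, home on the flange (horizontal distance between plate_mid and shaft below 0.004 m and z of plate_mid in the frame of shaft below 0.024 m and angle between plate_mid's own z axis and vertical below 0.06 rad), for 0.2 s.
At the end, for the whole second after the job is handed in: Plate over the keys, hub up, within 4 mm of the spindle axis, level within 0.06 rad, underside within 3 mm of the flange; collar over the spindle on the hub, within 5 mm of the axis, flat within 0.08 rad, within 3 mm of the hub; both at rest (under 0.02 m/s) (all of step 2 and z of plate_mid in the frame of shaft above 0.018 m and horizontal distance between collar_mid and shaft below 0.005 m and z of collar_mid in the frame of shaft between 0.054 and 0.06 m and angle between the z axis of collar_mid and the z axis of shaft, either way round below 0.08 rad and linear speed of each of plate, collar below 0.02 m/s); the robot touches nothing.
It fails at once if a bystander (tin, block or hammer) is moved more than 30 mm (distance of any of tin, block, hammer from where it was at the start of the episode above 0.03 m).
It fails at once if the plate is let fall: over 0.6 m/s with no finger on it (linear speed of plate above 0.6 m/s and contact force between plate and the fingers below 0.05 N).
It also fails if it takes over 72 s, if anything falls off the work surface, if the arm or the gripper's body presses on something with over 40 N, if the wrist force passes 120 N, or if a joint passes its speed limit or range.

## Working session

There is one attempt and no reset: what is moved stays moved. The work goes in short steps, Python scripts to look and compute and a tool call to move; the robot and the scene stay as the last step left them, time stands still between calls to the robot, and variables do not carry over. Pictures are saved under pics/ and viewed, and the job is handed in when it is done.

Besides the shell and the picture viewer there is one more tool, called after "Emit:" by a JSON object that holds its "name" and its "arguments". step_arm: Moves the arm, as the interface text tells. Its arguments: {"type":"object","properties":{"deltas":{"type":"array","items":{"type":"array","items":{"type":"number"}}},"squeeze":{"type":"number"}},"required":["deltas"]}

```bash
ls; mkdir -p pics
python3 - <<'E'
from plant import r
import cv2
print(r.get_state(), r.grasp_offset)
for n in ["scene","side","wrist"]:
    ci=r.camera_info(n); print(n,{k:(v if k!='view' else None) for k,v in ci.items()}); print(ci['view'])
    cv2.imwrite(f"pics/{n}0.png",r.capture(n)[:,:,::-1])
E
```

```text
pics
{'time_s': 0.0, 'joints': array([ 9.19074804e+01,  2.05919733e+01,  6.33615980e-01, -2.03186714e-02,
       -7.01357421e+01, -1.65058678e+01]), 'qd': array([ 0.06204563,  0.07076824, -0.02952027, -0.0641077 , -0.08973396,
       -0.10162528]), 'joint_torque': array([ 3.16430132e-04, -5.82714593e+01,  2.93050826e+01,  6.99717432e+00,
        7.11073910e-03, -1.48600216e-04]), 'tcp_pos': array([0.1700418 , 0.65272323, 0.22561479]), 'eef_rot': array([-1.79991576e+02, -9.56488353e-02, -1.04605314e+02]), 'contact_force': array([-0.22298224,  1.62174359,  0.36073512]), 'moment': array([-0.02468889, -0.0162745 ,  0.03384356]), 'gripper_width': 0.08768478393817263} 0.0188
scene {'vertical_fov': 48.66997832996826, 'cx': 318.09752705018235, 'cy': 237.2389429286247, 'k1': -0.1513961689319172, 'view': None}
[[-0.61220445  0.79058977  0.01317284  0.32358056]
 [ 0.53277571  0.42475802 -0.73193625 -0.24387301]
 [-0.58425658 -0.44107646 -0.68124578  1.42005562]
 [ 0.          0.          0.          1.        ]]
side {'vertical_fov': 56.03119299016458, 'cx': 314.86046705256877, 'cy': 235.87009399028696, 'k1': 0.036813720270593916, 'view': None}
[[-0.93434301 -0.35601794 -0.01594895  0.54290028]
 [-0.20000477  0.56088738 -0.80337005  0.16832255]
 [ 0.29495972 -0.74743332 -0.59526649  0.79292974]
 [ 0.          0.          0.          1.        ]]
wrist {'vertical_fov': 63.73623620542048, 'cx': 315.09320285270496, 'cy': 240.95514981466192, 'k1': -0.056509633602347314, 'view': None}
[[-2.51280125e-01 -9.67913982e-01  9.07210605e-04  6.73950932e-01]
 [-9.36077435e-01  2.43253241e-01  2.54139521e-01 -3.08201864e-02]
 [-2.46205878e-01  6.30109912e-02 -9.67167142e-01  3.89362792e-01]
 [ 0.00000000e+00  0.00000000e+00  0.00000000e+00  1.00000000e+00]]
```

View pics/scene0.png

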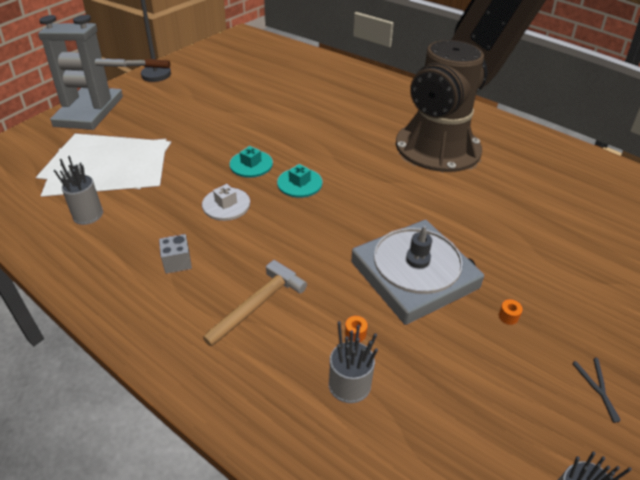

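View pics/side0.png

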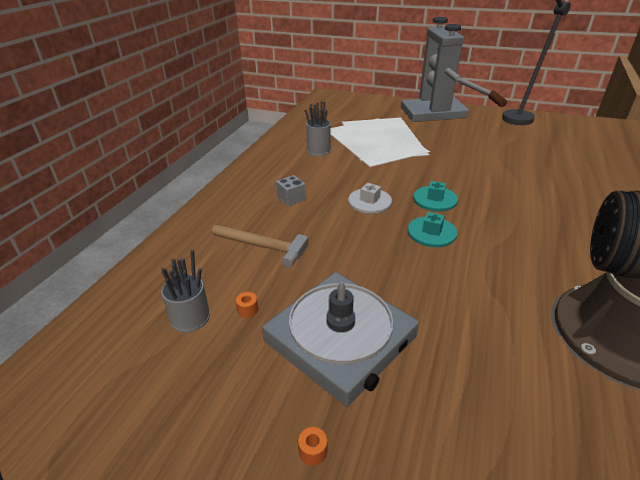

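View pics/wrist0.png

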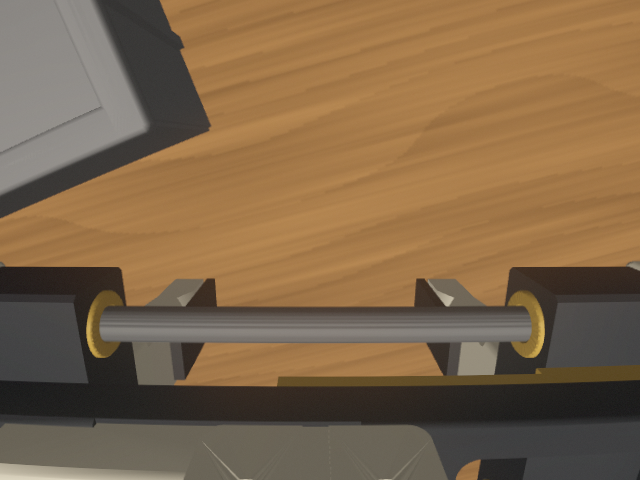

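```bash
cat > h.py <<'E'
import numpy as np, cv2
from scipy.optimize import least_squares
def K(ci):
    f=240/np.tan(np.radians(ci['vertical_fov'])/2); return f
def proj(ci,P):
    P=np.atleast_2d(P); V=np.array(ci['view']); c=P@V[:3,:3].T+V[:3,3]
    s=c[:,:2]/c[:,2:]; r2=(s**2).sum(1,keepdims=True); s=s*(1+ci['k1']*r2)
    return s*K(ci)+[ci['cx'],ci['cy']]
def ray(ci,uv):
    d=(np.array(uv,float)-[ci['cx'],ci['cy']])/K(ci); s=d.copy()
    for _ in range(30): s=d/(1+ci['k1']*(s@s))
    V=np.array(ci['view']); R=V[:3,:3]; o=-R.T@V[:3,3]; v=R.T@np.array([s[0],s[1],1]); return o,v/np.linalg.norm(v)
def atz(ci,uv,z):
    o,v=ray(ci,uv); return o+v*(z-o[2])/v[2]
def tri(lst):
    A=np.zeros((3,3));b=np.zeros(3)
    for ci,uv in lst:
        o,v=ray(ci,uv);M=np.eye(3)-np.outer(v,v);A+=M;b+=M@o
    return np.linalg.solve(A,b)
def crop(src,dst,x0,y0,w,h,s):
    im=cv2.imread(src)[y0:y0+h,x0:x0+w]; im=cv2.resize(im,None,fx=s,fy=s,interpolation=cv2.INTER_CUBIC)
    cv2.imwrite(dst,im)
E
python3 - <<'E'
from h import *
from plant import r
S=r.camera_info('scene');D=r.camera_info('side')
crop('pics/scene0.png','pics/s_m.png',340,210,160,120,5)
crop('pics/side0.png','pics/d_m.png',255,265,180,135,4)
a=cv2.imread('pics/scene0.png')[170:230,190:290];b=cv2.imread('pics/side0.png')[175:235,340:440]
cv2.imwrite('pics/pl.png',cv2.resize(cv2.hconcat([a,b]),None,fx=4,fy=4,interpolation=cv2.INTER_CUBIC))
print('plate',atz(S,(226,203),0.01),atz(D,(370,200),0.01))
print('mach',atz(S,(418,260),0.06),atz(D,(341,322),0.06))
for n,s,d in [('tin',(351,385),(187,310)),('tin2',(85,205),(318,140)),('block',(175,255),(291,190)),('hammerhead',(285,276),(296,250)),('hend',(209,337),(215,231)),('or1',(357,328),(247,305)),('or2',(511,312),(313,447)),('t1',(251,164),(436,198)),('t2',(300,183),(432,232))]:
    print(n,atz(S,s,0.01).round(3),atz(D,d,0.01).round(3))
E
```

```text
plate [ 0.53415311 -0.26457718  0.01      ] [ 0.53050904 -0.25752938  0.01      ]
mach [0.46686571 0.19554895 0.06      ] [0.45744905 0.20112556 0.06      ]
tin [0.745 0.237 0.01 ] [0.748 0.226 0.01 ]
tin2 [ 0.747 -0.524  0.01 ] [ 0.779 -0.547  0.01 ]
block [ 0.722 -0.227  0.01 ] [ 0.738 -0.237  0.01 ]
hammerhead [ 0.624 -0.01   0.01 ] [ 0.627 -0.007  0.01 ]
hend [ 0.823 -0.02   0.01 ] [ 0.83 -0.01  0.01]
or1 [0.641 0.176 0.01 ] [0.65  0.177 0.01 ]
or2 [0.429 0.39  0.01 ] [0.436 0.388 0.01 ]
t1 [ 0.384 -0.326  0.01 ] [ 0.377 -0.321  0.01 ]
t2 [ 0.369 -0.179  0.01 ] [ 0.363 -0.172  0.01 ]
```

View pics/s_m.png

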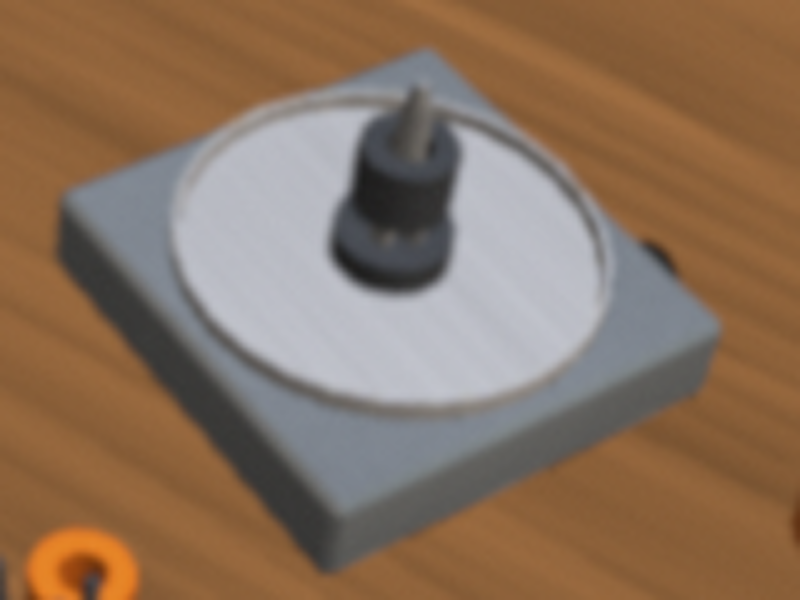

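View pics/d_m.png

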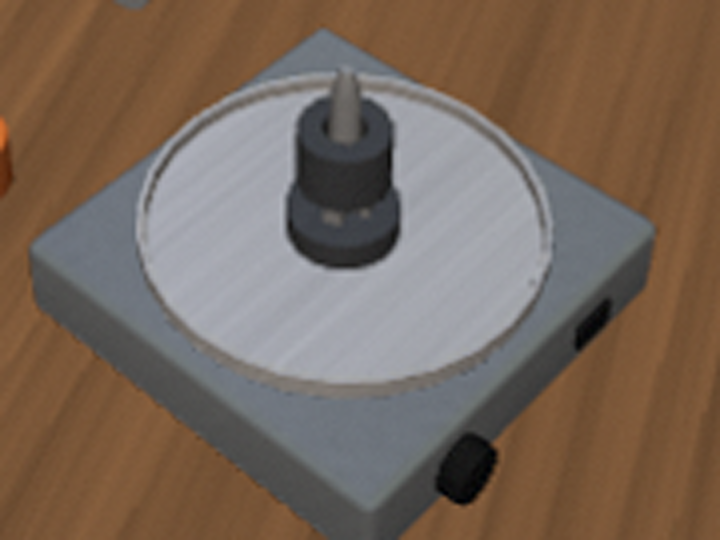

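View pics/pl.png

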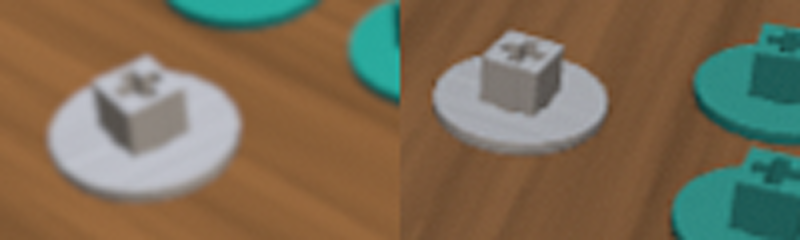

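Run:
```python
from h import *
from plant import r
S=r.camera_info('scene');D=r.camera_info('side')
for n,s,d,z in [('tip',(423.6,227),(341.3,282.3),.14),('ctop',(421.8,239),(341,296.9),.110),('hub',(190+141/4,170+84/4),(340+122/4,175+50/4),.042),('hub2',(190+141/4,170+84/4),(340+122/4,175+50/4),.040),('flange-near',(0,0),(0,0),.066)]:
    if s[0]: print(n,tri([(S,s),(D,d)]).round(4),atz(S,s,z).round(4),atz(D,d,z).round(4))
# box top corners z=.05
s=[(340+428/5,210+50/5),(340+65/5,210+195/5),(340+335/5,210+515/5),(340+720/5,210+325/5)]
d=[(255+322/4,265+30/4),(255+655/4,265+232/4),(255+372/4,265+510/4),(255+32/4,265+245/4)]
for p in s: print('S',atz(S,p,.05).round(4))
for p in d: print('D',atz(D,p,.05).round(4))
# hub top corners z .042
for p in [(95,92),(147,56),(187,90),(135,118)]: print('hS',atz(S,(190+p[0]/4,170+p[1]/4),.042).round(4))
for p in [(482,63),(516,30),(563,46),(530,80)]: print('hD',atz(D,(340+(p[0]-400)/4,175+p[1]/4),.042).round(4))
```

```text
tip [0.4613 0.1916 0.1389] [0.462  0.1916 0.14  ] [0.461  0.1934 0.14  ]
ctop [0.4608 0.1926 0.1087] [0.4615 0.1926 0.11  ] [0.4605 0.1947 0.11  ]
hub [ 0.5324 -0.2636  0.0434] [ 0.5304 -0.2662  0.042 ] [ 0.533  -0.2643  0.042 ]
hub2 [ 0.5324 -0.2636  0.0434] [ 0.5287 -0.2682  0.04  ] [ 0.5338 -0.2677  0.04  ]
S [0.3424 0.1444 0.05  ]
S [0.5115 0.0738 0.05  ]
S [0.5854 0.2432 0.05  ]
S [0.4127 0.3139 0.05  ]
D [0.509  0.0769 0.05  ]
D [0.3386 0.15   0.05  ]
D [0.409  0.3163 0.05  ]
D [0.5788 0.2455 0.05  ]
hS [ 0.5519 -0.2815  0.042 ]
hS [ 0.5096 -0.2822  0.042 ]
hS [ 0.5181 -0.2417  0.042 ]
hS [ 0.5543 -0.2468  0.042 ]
hD [ 0.552  -0.2411  0.042 ]
hD [ 0.5431 -0.2871  0.042 ]
hD [ 0.5103 -0.2774  0.042 ]
hD [ 0.519  -0.2314  0.042 ]
```

```bash
cat >> h.py <<'E'
from scipy.spatial.transform import Rotation as Ro
def Rt(st): return Ro.from_euler('xyz',st['eef_rot'],degrees=True).as_matrix()
def delta(st,target,yaw=None):
    """tool-frame shift (mm) and rotvec to reach target TCP pos with tool straight down at yaw"""
    R=Rt(st); d=R.T@(np.array(target)-st['tcp_pos'])*1000
    rv=np.zeros(3)
    if yaw is not None:
        rv=Ro.from_matrix(R.T@Ro.from_euler('xyz',[180,0,yaw],degrees=True).as_matrix()).as_rotvec()
    return d.round(1),rv.round(4),np.degrees(rv).round(1)
E
python3 - <<'E'
from h import *
from plant import r
st=r.get_state();W=r.camera_info('wrist');V=np.array(W['view']);o=-V[:3,:3].T@V[:3,3]
R=Rt(st);print('cam in tool',R.T@(o-st['tcp_pos']),'axis in tool',R.T@V[2,:3], R.T@V[0,:3])
print(proj(W,st['tcp_pos']), proj(W,st['tcp_pos']-R[:,2]*.0188))
print(delta(st,[.4613,.193,.25],-104.6))
for k in (40,60,80): # where to put TCP so target at z=.1 is in view
    pass
E
```

```text
cam in tool [ 0.00044166 -0.06860161 -0.15807837] axis in tool [-3.43217937e-04  2.54285734e-01  9.67129075e-01] [ 9.99999431e-01 -8.90027756e-04  5.88896682e-04]
[[314.1660044  300.14462139]] [[314.02821606 319.25341287]]
(array([ 371.6, -397.8,  -23.6]), array([-0.0001, -0.0013, -0.0001]), array([-0. , -0.1, -0. ]))
```

Emit:
{"name": "step_arm", "arguments": {"deltas": [[0,0,0,31,-31,-2,1],[0,0,0,31,-31,-2,1],[0,0,0,31,-31,-2,1],[0,0,0,31,-31,-2,1],[0,0,0,31,-31,-2,1],[0,0,0,31,-31,-2,1],[0,0,0,31,-31,-2,1],[0,0,0,31,-31,-2,1],[0,0,0,31,-31,-2,1],[0,0,0,31,-31,-2,1]]}}

```text
time_s: 1.15
tcp_pos: [0.3956, 0.2632, 0.2437]
eef_rot: [-180.0, -0.4, -104.2]
contact_force: [1.0, 0.8, -0.0]
gripper_width: 0.0878
```

Run:
```python
from h import *
from plant import r
st=r.get_state();print(st['joints'],st['eef_rot']);print(delta(st,[.4613,.193,.25],-104.6))
```

```text
[ 57.58235261   0.83877974 -21.8969425    0.17843861 -67.61866954
  18.18996345] [-179.95430973   -0.38814975 -104.15938447]
(array([ 52. , -80.8,  -5.9]), array([-0.0008, -0.0068,  0.0077]), array([-0. , -0.4,  0.4]))
```

Emit:
{"name": "step_arm", "arguments": {"deltas": [[0,-0.003,0,26,-25,-3,1],[0,-0.003,0,26,-25,-3,1],[0,0,0,0,0,0,1],[0,0,0,0,0,0,1]]}}

```text
time_s: 1.55
tcp_pos: [0.4336, 0.1928, 0.2506]
eef_rot: [-179.9, -0.0, -104.5]
contact_force: [-0.7, -0.2, 0.9]
gripper_width: 0.0874
```

Run:
```python
from h import *
from plant import r
st=r.get_state();print(st['tcp_pos'],st['eef_rot'],st['time_s'])
im=r.capture('wrist');cv2.imwrite('pics/w1.png',im[:,:,::-1])
W=r.camera_info('wrist');print(proj(W,[[.4613,.193,.14],[.4613,.193,.11],[.4613,.193,.066]]))
```

```text
[0.43359129 0.19279564 0.25055696] [-1.79942827e+02 -1.37093883e-02 -1.04514957e+02] 1.55
[[304.77321533 201.03046137]
 [305.78105454 195.1192103 ]
 [306.94964228 188.26858161]]
```

View pics/w1.png

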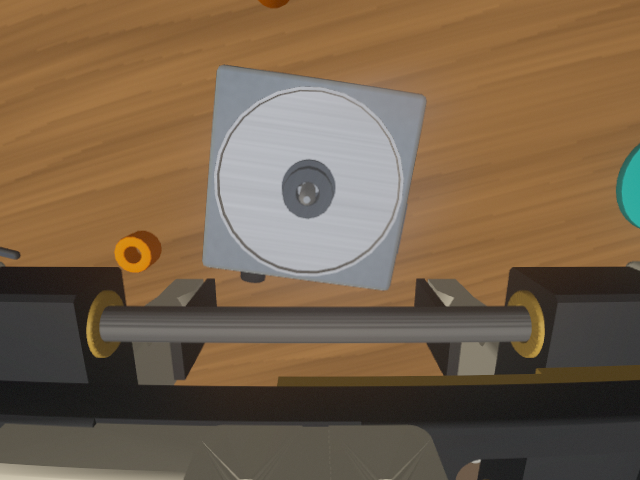

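Run:
```python
from h import *
crop('pics/w1.png','pics/w1c.png',265,150,80,75,8)
```

```text
(no output)
```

View pics/w1c.png

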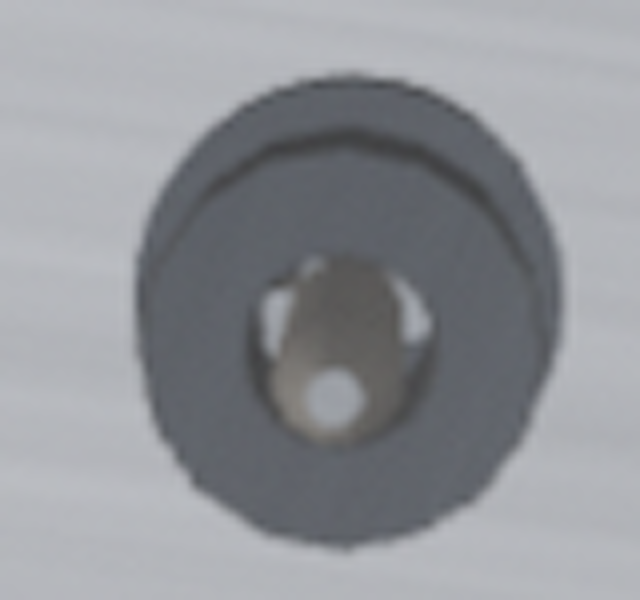

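Run:
```python
from h import *
from plant import r
W=r.camera_info('wrist');S=r.camera_info('scene');D=r.camera_info('side')
print('tip',atz(W,(306.75,199.6),.14),'collar',atz(W,(308.4,192.6),.11),atz(W,(307.6,193.8),.11),'flange',atz(W,(265+349/8,150+290/8),.066))
print('tri',tri([(S,(423.6,227)),(D,(341.3,282.3)),(W,(306.75,199.6))]))
st=r.get_state();print(delta(st,[.4625,.192,.15],-104.6))
# joint6 at yaw; print
print(st['joints'])
```

```text
tip [0.46193113 0.1914016  0.14      ] collar [0.46269045 0.19053494 0.11      ] [0.46194213 0.19137198 0.11      ] flange [0.46266003 0.19110892 0.066     ]
tri [0.46149334 0.19155095 0.13891289]
(array([ -6.2, -28.3, 100.6]), array([-0.0011, -0.0004,  0.0024]), array([-0.1, -0. ,  0.1]))
[ 47.91090333   0.3022965  -21.47598312   0.07050405 -68.21440486
  27.59955337]
```

Emit:
{"name": "step_arm", "arguments": {"deltas": [[0,0,0,-6,-28,20,1],[0,0,0,0,0,40,1],[0,0,0,0,0,40,1],[0,0,0,0,0,30,1],[0,0,0,0,0,0,1],[0,0,0,0,0,0,1]]}}

```text
time_s: 2.2
tcp_pos: [0.4628, 0.1982, 0.1184]
eef_rot: [-179.8, 0.2, -104.0]
contact_force: [0.4, -0.3, 1.6]
gripper_width: 0.0876
```

Run:
```python
from h import *
from plant import r
st=r.get_state();print(delta(st,[.462,.1915,.081],-104.6))
im=r.capture('wrist');cv2.imwrite('pics/w2.png',im[:,:,::-1])
```

```text
(array([ 6.8, -0.8, 37.4]), array([-0.0037,  0.0027,  0.0107]), array([-0.2,  0.2,  0.6]))
```

View pics/w2.png

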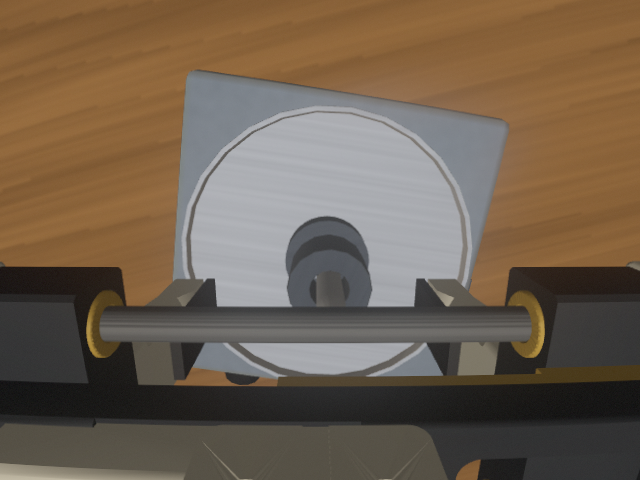

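Emit:
{"name": "step_arm", "arguments": {"deltas": [[-0.004,0.003,0.01,7,-1,5,1],[0,0,0,0,0,16,1],[0,0,0,0,0,16,1],[0,0,0,0,0,0,1]]}}

```text
time_s: 2.65
tcp_pos: [0.4647, 0.1938, 0.0864]
eef_rot: [-179.7, 0.5, -104.5]
contact_force: [-0.3, -1.3, -0.3]
gripper_width: 0.0877
```

Run:
```python
from h import *
from plant import r
st=r.get_state();print(delta(st,[.462,.1915,.081],-104.6))
```

```text
(array([3. , 2. , 5.4]), array([-0.0053,  0.0089,  0.001 ]), array([-0.3,  0.5,  0.1]))
```

Emit:
{"name": "step_arm", "arguments": {"deltas": [[-0.005,0.009,0,3,2,5,1],[0,0,0,0,0,0,1],[0,0,0,0,0,0,-1],[0,0,0,0,0,0,-1],[0,0,0,0,0,0,-1],[0,0,0,0,0,0,-1],[0,0,0,0,0,0,-1]], "squeeze": 30}}

```text
time_s: 3.35
tcp_pos: [0.4639, 0.1926, 0.0857]
eef_rot: [-179.8, 0.3, -104.5]
contact_force: [0.3, 0.6, -0.2]
gripper_width: 0.053
```

Run:
```python
from h import *
from plant import r
st=r.get_state();print(delta(st,[.462,.1915,.081],-104.6),st['tcp_pos'],st['contact_force'],st['gripper_width'])
```

```text
(array([1.6, 1.6, 4.7]), array([-0.0039,  0.0048,  0.001 ]), array([-0.2,  0.3,  0.1])) [0.46392505 0.19263789 0.08568064] [ 0.30328857  0.64390558 -0.22120904] 0.05299765231079641
```

Emit:
{"name": "step_arm", "arguments": {"deltas": [[0,0,0,1,1,2,-1],[0,0,0,0,0,0,-1],[0,0,0,0,0,0,-1],[0,0,0,0,0,0,-1],[0,0,0,0,0,0,-1]], "squeeze": 30}}

```text
time_s: 3.85
tcp_pos: [0.4625, 0.1918, 0.0834]
eef_rot: [-179.8, 0.2, -104.5]
contact_force: [0.2, 0.2, 0.6]
gripper_width: 0.0397
```

Run:
```python
from h import *
from plant import r
st=r.get_state();print(delta(st,[.462,.1915,.081],-104.6),st['tcp_pos'],st['contact_force'],st['gripper_width'],st['joints'])
```

```text
(array([0.4, 0.4, 2.4]), array([-0.0036,  0.0043,  0.0011]), array([-0.2,  0.2,  0.1])) [0.46245679 0.19176938 0.08335897] [0.22806396 0.23357027 0.58648697] 0.03965630859936095 [ 45.09289581  12.43057125 -32.09413334   0.07585132 -45.15738591
  30.31786904]
```

Emit:
{"name": "step_arm", "arguments": {"deltas": [[0,0,0,0,0,-15,-1],[0,0,0,0,0,-25,-1],[0,0,0,0,0,-30,-1],[0,0,0,0,0,-30,-1],[0,0,0,0,0,-10,-1],[0,0,0,0,0,0,-1]]}}

```text
time_s: 4.45
tcp_pos: [0.4599, 0.1903, 0.1938]
eef_rot: [179.9, -0.0, -104.6]
contact_force: [-0.3, -0.2, -2.8]
gripper_width: 0.0397
```

Run:
```python
from h import *
from plant import r
st=r.get_state();print(delta(st,[.50,-.07,.17],-104.5),st['tcp_pos'],st['gripper_width'])
```

```text
(array([ 241.7, -104.5,   23.7]), array([ 0.0013, -0.0003, -0.002 ]), array([ 0.1, -0. , -0.1])) [0.45991012 0.19027109 0.19376968] 0.03969603222126379
```

Emit:
{"name": "step_arm", "arguments": {"deltas": [[0,0,0,30,-13,0,-1],[0,0,0,40,-17,0,-1],[0,0,0,40,-17,0,-1],[0,0,0,40,-17,10,-1],[0,0,0,40,-17,20,-1],[0,0,0,35,-15,40,-1],[0,0,0,10,-5,40,-1],[0,0,0,0,0,40,-1],[0,0,0,0,0,10,-1],[0,0,0,0,0,0,-1]]}}

```text
time_s: 5.45
tcp_pos: [0.4891, -0.069, 0.0192]
eef_rot: [179.1, -0.3, -104.7]
contact_force: [-0.4, -0.9, -1.7]
gripper_width: 0.0397
```

Run:
```python
from h import *
from plant import r
st=r.get_state();print(delta(st,[.50,-.07,.005],-104.5),st['tcp_pos'],st['gripper_width'],st['joints'])
im=r.capture('side');cv2.imwrite('pics/d3.png',im[:,:,::-1])
im=r.capture('scene');cv2.imwrite('pics/s3.png',im[:,:,::-1])
crop('pics/s3.png','pics/s3c.png',360,200,120,90,6);crop('pics/d3.png','pics/d3c.png',265,265,150,112,5)
```

```text
(array([ -1.9, -11. ,  14. ]), array([ 0.0159, -0.0056, -0.0039]), array([ 0.9, -0.3, -0.2])) [ 0.48913384 -0.06897793  0.01916456] 0.03965633144233431 [ 14.68203669  18.12709491 -35.40960484  -0.27412668 -37.4149908
  60.8160457 ]
```

View pics/d3c.png

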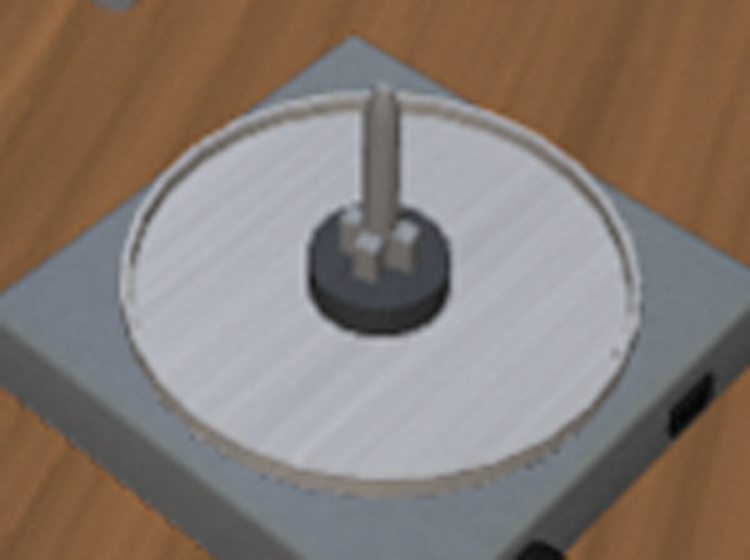

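View pics/d3.png

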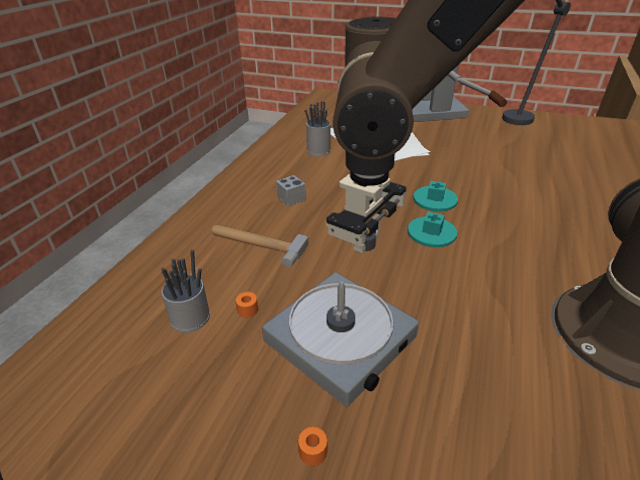

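View pics/s3c.png

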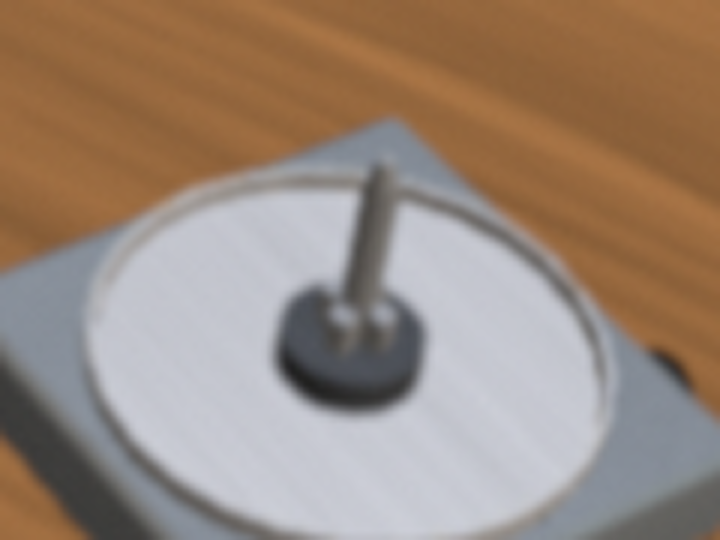

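Emit:
{"name": "step_arm", "arguments": {"deltas": [[0.012,-0.005,0,0,0,8,-1],[0.005,0,0,0,0,5,-1],[0,0,0,0,0,2,-1],[0,0,0,0,0,0,-1]]}}

```text
time_s: 5.95
tcp_pos: [0.493, -0.067, 0.0086]
eef_rot: [-179.5, 0.2, -104.5]
contact_force: [0.1, 1.2, -2.2]
gripper_width: 0.0396
```

Run:
```python
from h import *
from plant import r
st=r.get_state();print(delta(st,[.489,-.069,.0034],-104.5),st['tcp_pos'],st['contact_force'])
S=r.camera_info('scene');D=r.camera_info('side')
pd=[(265+u/5,265+v/5) for u,v in [(352,217),(370,241),(403,232)]]
ps=[(360+u/6,200+v/6) for u,v in [(343,315),(383,313)]]
def cost(p):
    c=np.array([p[0],p[1],.080]);e=[]
    for ci,pts,off in ((D,pd,p[3:5]),(S,ps,p[5:7])):
        K4=np.array([c+9.6e-3*np.array([np.cos(p[2]+k*np.pi/2),np.sin(p[2]+k*np.pi/2),0]) for k in range(4)])
        q=proj(ci,K4)+off
        for a in pts:
            dd=q-a; e+=list(dd[np.argmin((dd**2).sum(1))])
    return np.r_[e,np.array(p[3:7])*.5]
best=[]
for a in range(0,90,10):
    s=least_squares(lambda q:np.r_[cost(np.r_[.462,.1915,q]),],np.r_[np.radians(a),0,0,0,0]);best.append((s.cost,np.degrees(s.x[0])%90,s.x[1:]))
for b in sorted(best,key=lambda b:b[0])[:4]: print(b)
for p in pd: print('D',(atz(D,p,.08)-[.462,.1915,.08])*1000)
for p in ps: print('S',(atz(S,p,.08)-[.462,.1915,.08])*1000)
```

```text
(array([2.9, 3.4, 5.2]), array([-0.0096,  0.0032, -0.0006]), array([-0.5,  0.2, -0. ])) [ 0.49302246 -0.06701424  0.00859646] [ 0.0742869   1.16957119 -2.18268278]
(np.float64(0.6655795555335493), np.float64(89.08131579407464), array([ 0.20734805,  0.90341748,  0.6329652 , -0.40698644]))
(np.float64(0.6655795555344806), np.float64(89.08132055191213), array([ 0.20734791,  0.90341744,  0.63296495, -0.40698642]))
(np.float64(0.6655795555348322), np.float64(89.08129670632158), array([ 0.20734862,  0.90341763,  0.63296621, -0.40698651]))
(np.float64(0.6655795555383013), np.float64(89.0813311885343), array([ 0.2073476 ,  0.90341735,  0.63296438, -0.40698638]))
D [ 7.89024039e+00  2.21171382e+00 -4.16333634e-14]
D [-1.01291204e+00  1.03506348e+01 -4.16333634e-14]
D [-9.81537012e+00  2.90354642e+00 -4.16333634e-14]
S [ 7.33756780e+00  3.41843532e-01 -4.16333634e-14]
S [-1.48027092e+00  1.00145077e+01 -4.16333634e-14]
```

Emit:
{"name": "step_arm", "arguments": {"deltas": [[-0.008,0.003,0,0,0,4,-1],[0,0,0,0,0,2,-1],[0,0,0,0,0,2,-1]]}}

```text
time_s: 6.25
tcp_pos: [0.4945, -0.0665, 0.003]
eef_rot: [-179.8, 0.0, -104.4]
contact_force: [-14.9, 4.1, 43.9]
gripper_width: 0.0398
```

Run:
```python
from h import *
from plant import r
st=r.get_state();print(st['tcp_pos'],st['contact_force'],st['eef_rot'])
```

```text
[ 0.49448473 -0.06652402  0.00300249] [-14.89892154   4.10484781  43.8851444 ] [-1.79809544e+02  3.68118613e-02 -1.04439523e+02]
```

Emit:
{"name": "step_arm", "arguments": {"deltas": [[0,0,0,0,0,-1,1],[0,0,0,0,0,0,1],[0,0,0,0,0,0,1],[0,0,0,0,0,-10,1],[0,0,0,0,0,-40,1],[0,0,0,0,0,-45,1],[0,0,0,0,0,-45,1],[0,0,0,0,0,-40,1],[0,0,0,0,0,0,1]]}}

```text
time_s: 7.15
tcp_pos: [0.4942, -0.0672, 0.1944]
eef_rot: [-179.8, -0.1, -104.4]
contact_force: [1.3, 0.8, -0.1]
gripper_width: 0.0879
```

Run:
```python
from h import *
from plant import r
st=r.get_state();print(st['tcp_pos'],st['contact_force'],st['eef_rot'])
im=r.capture('wrist');cv2.imwrite('pics/w4.png',im[:,:,::-1])
W=r.camera_info('wrist');print(proj(W,[.4943,-.0665,.03]))
print(delta(st,[.5315+.029,-.265+.007,.22],-104.5))
```

```text
[ 0.49424649 -0.0671511   0.19440853] [ 1.31694303  0.75421039 -0.05243848] [-1.79775919e+02 -5.41854677e-02 -1.04394497e+02]
[[313.39296128 222.04183861]]
(array([ 168.4, -111.7,  -25. ]), array([-0.0039, -0.0009,  0.0018]), array([-0.2, -0.1,  0.1]))
```

View pics/w4.png

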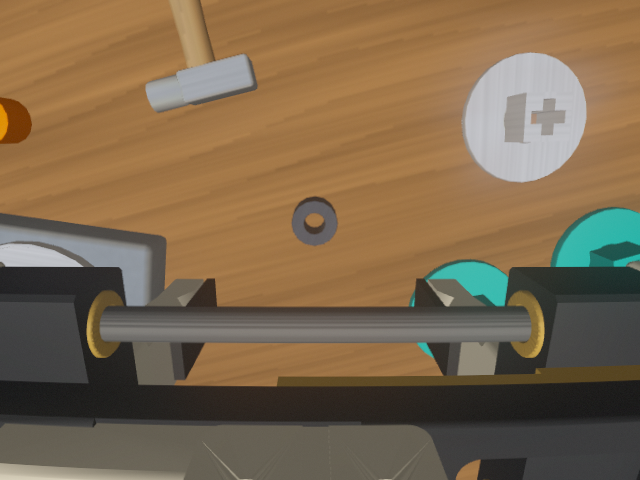

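Emit:
{"name": "step_arm", "arguments": {"deltas": [[0,0,0,40,-12,0,1],[0,0,0,46,-14,0,1],[0,0,0,46,-14,0,1],[0,0,0,46,-14,0,1],[0,0,0,10,-2,0,1],[0,0,0,0,0,0,1]]}}

```text
time_s: 7.8
tcp_pos: [0.4987, -0.2681, 0.1891]
eef_rot: [179.8, 0.0, -104.2]
contact_force: [-1.0, 0.2, -0.0]
gripper_width: 0.0874
```

Run:
```python
from h import *
from plant import r
st=r.get_state();print(st['tcp_pos'],st['contact_force'],st['eef_rot'],st['joints'])
im=r.capture('wrist');cv2.imwrite('pics/w5.png',im[:,:,::-1])
W=r.camera_info('wrist');c=proj(W,[.5315,-.265,.042])[0];print(c)
x,y=int(c[0])-70,int(c[1])-55; print(x,y); crop('pics/w5.png','pics/w5c.png',x,y,140,110,5)
```

```text
[ 0.49865957 -0.26808101  0.18907007] [-1.04377415  0.2168543  -0.02884592] [ 1.79803674e+02  1.57850704e-02 -1.04179045e+02] [-8.48515931e+00  1.20838281e+01 -1.62240696e+01 -3.98920936e-02
 -6.18858994e+01  8.43249995e+01]
[301.75192696 187.68208839]
231 132
```

View pics/w5c.png

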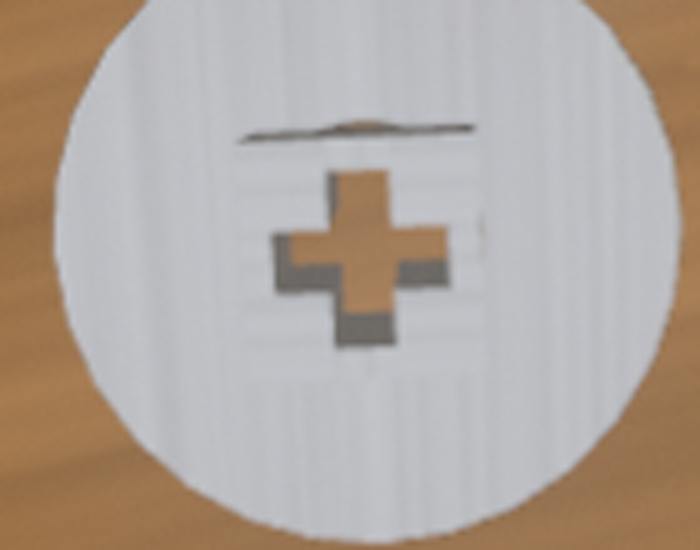

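Run:
```python
from h import *
from plant import r
W=r.camera_info('wrist');st=r.get_state()
P=[atz(W,(231+u/5,132+v/5),.042) for u,v in [(358,172),(449,256),(366,347),(275,263)]]
print((np.array(P)*1000).round(1)); c=np.mean(P,0);print(c)
for a,b in ((0,2),(1,3)):
    d=P[a]-P[b];print(np.degrees(np.arctan2(d[1],d[0])),np.linalg.norm(d))
```

```text
[[ 547.4 -269.8   42. ]
 [ 531.3 -280.4   42. ]
 [ 520.5 -264.1   42. ]
 [ 536.9 -253.6   42. ]]
[ 0.533999   -0.26698814  0.042     ]
-11.886470181016266 0.02752625864741897
-101.81522940179255 0.027428699818851772
```

Emit:
{"name": "step_arm", "arguments": {"deltas": [[0,0,-0.04,-10,-34,10,1],[0,0,0,0,0,35,1],[0,0,0,0,0,40,1],[0,0,0,0,0,20,1],[0,0,0,0,0,0,1]]}}

```text
time_s: 8.35
tcp_pos: [0.5352, -0.2593, 0.081]
eef_rot: [179.9, 0.1, -101.5]
contact_force: [-0.7, -0.3, 0.6]
gripper_width: 0.0882
```

Run:
```python
from h import *
from plant import r
st=r.get_state();print(delta(st,[.534,-.267,.013],-101.85))
```

```text
(array([ 7.9, -0.5, 68. ]), array([0.0026, 0.0014, 0.0063]), array([0.1, 0.1, 0.4]))
```

Emit:
{"name": "step_arm", "arguments": {"deltas": [[0,0,0.006,8,-0.5,10,1],[0,0,0,0,0,20,1],[0,0,0,0,0,20,1],[0,0,0,0,0,10,1],[0,0,0,0,0,0,1]]}}

```text
time_s: 8.85
tcp_pos: [0.5375, -0.266, 0.0234]
eef_rot: [-179.7, 0.1, -101.6]
contact_force: [-0.4, 0.2, -0.4]
gripper_width: 0.0875
```

Run:
```python
from h import *
from plant import r
st=r.get_state();print(delta(st,[.534,-.267,.013],-101.85))
```

```text
(array([ 1.7,  3.2, 10.4]), array([-0.0044,  0.0011,  0.0042]), array([-0.3,  0.1,  0.2]))
```

Emit:
{"name": "step_arm", "arguments": {"deltas": [[-0.004,0,0.004,1.5,3,6,1],[0,0,0,0,1,4,1],[0,0,0,0,0,0,1]]}}

```text
time_s: 9.15
tcp_pos: [0.5345, -0.2671, 0.0152]
eef_rot: [-179.8, 0.1, -101.8]
contact_force: [-0.2, -1.4, 0.3]
gripper_width: 0.0875
```

Run:
```python
from h import *
from plant import r
st=r.get_state();print(delta(st,[.534,-.267,.013],-101.85),st['contact_force'])
```

```text
(array([0. , 0.5, 2.2]), array([-0.0036,  0.0009,  0.0002]), array([-0.2,  0.1,  0. ])) [-0.18767081 -1.44215669  0.28364882]
```

Emit:
{"name": "step_arm", "arguments": {"deltas": [[0,0,0,0,0,2,1],[0,0,0,0,0,0,-1],[0,0,0,0,0,0,-1],[0,0,0,0,0,0,-1],[0,0,0,0,0,0,-1],[0,0,0,0,0,0,-1],[0,0,0,0,0,0,-1],[0,0,0,0,0,0,-1],[0,0,0,0,0,0,-1],[0,0,0,0,0,0,-1]], "squeeze": 50}}

```text
time_s: 10.15
tcp_pos: [0.5355, -0.2673, 0.0146]
eef_rot: [-179.6, 0.0, -101.8]
contact_force: [-0.3, -0.1, 0.6]
gripper_width: 0.0375
```

Run:
```python
from h import *
from plant import r
st=r.get_state();print(st['tcp_pos'],st['eef_rot'],st['contact_force'],st['gripper_width'])
```

```text
[ 0.5355372  -0.26734739  0.01463704] [-1.79640510e+02  4.87693234e-02 -1.01824467e+02] [-0.26859939 -0.09800057  0.64955978] 0.03749961481198222
```

Emit:
{"name": "step_arm", "arguments": {"deltas": [[0,0,0,0,0,-8,-1],[0,0,0,0,0,-20,-1],[0,0,0,0,0,-35,-1],[0,0,0,0,0,-40,-1],[0,0,0,0,0,-40,-1],[0,0,0,0,0,-40,-1],[0,0,0,0,0,-35,-1],[0,0,0,0,0,-15,-1],[0,0,0,0,0,0,-1]]}}

```text
time_s: 11.05
tcp_pos: [0.5291, -0.266, 0.2553]
eef_rot: [179.7, 0.2, -102.0]
contact_force: [0.0, 0.2, -3.2]
gripper_width: 0.0377
```

Run:
```python
from h import *
from plant import r
st=r.get_state();print(st['tcp_pos'],st['eef_rot'],st['contact_force'],st['gripper_width'],st['joints'])
print(delta(st,[.397,.193,.25]))
for n in('scene','side'): cv2.imwrite(f'pics/{n}6.png',r.capture(n)[:,:,::-1])
a=cv2.imread('pics/side6.png')[60:260,280:480];b=cv2.imread('pics/scene6.png')[60:260,130:330]
cv2.imwrite('pics/p6.png',cv2.resize(cv2.hconcat([a,b]),None,fx=2,fy=2))
```

```text
[ 0.52910861 -0.26596228  0.25530139] [ 1.79691548e+02  1.64779706e-01 -1.01962142e+02] [ 0.03280878  0.18121783 -3.15597099] 0.03771643028401132 [ -7.9147499   12.02365913  -7.27871012  -0.19687017 -70.99378909
  86.0176472 ]
(array([-421.6,  224.3,    7.7]), array([0., 0., 0.]), array([0., 0., 0.]))
```

View pics/p6.png

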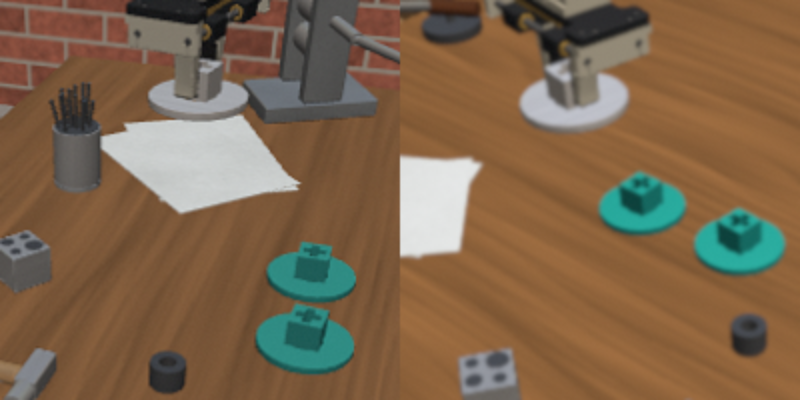

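Emit:
{"name": "step_arm", "arguments": {"deltas": [[0,0,0,-20,11,0,-1],[0,0,0,-35,18,0,-1],[0,0,0,-42,22,0,-1],[0,0,0,-42,22,0,-1],[0,0,0,-42,22,0,-1],[0,0,0,-42,22,0,-1],[0,0,0,-42,22,0,-1],[0,0,0,-42,22,0,-1],[0,0,0,-40,21,0,-1],[0,0,0,-30,15,0,-1]]}}

```text
time_s: 12.15
tcp_pos: [0.4002, 0.1531, 0.2363]
eef_rot: [177.7, -0.5, -102.6]
contact_force: [0.3, -1.0, -3.3]
gripper_width: 0.0376
```

Run:
```python
from h import *
from plant import r
st=r.get_state();print(st['tcp_pos'],st['eef_rot'],st['contact_force'],st['gripper_width'],st['joints'])
print(delta(st,[.397,.193,.25],-91))
```

```text
[0.4001676  0.15309353 0.23625558] [ 177.6844182    -0.46823211 -102.6121415 ] [ 0.26788068 -0.98117637 -3.25862475] 0.03760889772577846 [ 45.82187504  -2.42479105 -25.29409908  -1.853841   -68.75222305
  32.25285927]
(array([-38.1,  12.4, -13.6]), array([ 0.0411, -0.004 , -0.2028]), array([  2.4,  -0.2, -11.6]))
```

Emit:
{"name": "step_arm", "arguments": {"deltas": [[0.02,-0.002,-0.1,-20,6,-8,-1],[0.02,-0.002,-0.1,-17,4,-8,-1],[0,0,0,0,0,0,-1],[0,0,0,0,0,0,-1]]}}

```text
time_s: 12.55
tcp_pos: [0.3917, 0.1945, 0.2454]
eef_rot: [179.4, -0.5, -90.4]
contact_force: [-0.3, -0.2, -3.3]
gripper_width: 0.0379
```

Run:
```python
from h import *
from plant import r
st=r.get_state();print(st['tcp_pos'],st['eef_rot'],st['contact_force'],st['gripper_width'])
print(delta(st,[.397,.193,.25],-91))
cv2.imwrite('pics/w7.png',r.capture('wrist')[:,:,::-1])
W=r.camera_info('wrist');print(proj(W,[[.462,.1915,.08],[.462,.1915,.14]]))
```

```text
[0.39174    0.19450982 0.24535523] [179.42222876  -0.46580153 -90.40925847] [-0.28483985 -0.21247637 -3.29437508] 0.03789645643156071
(array([ 1.5, -5.2, -4.7]), array([ 0.01  , -0.0082,  0.0103]), array([ 0.6, -0.5,  0.6]))
[[315.80630809 135.70475888]
 [316.62522891 135.68236209]]
```

View pics/w7.png

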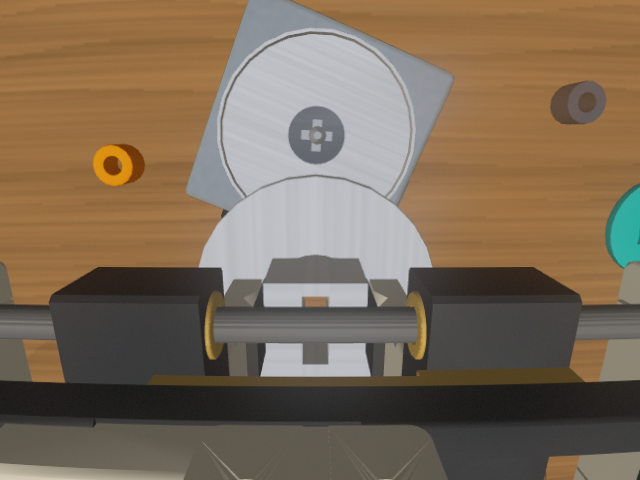

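Run:
```python
from h import *
a=cv2.imread('pics/w7.png')
crop('pics/w7.png','pics/w7k.png',281,100,70,70,8)
crop('pics/w7.png','pics/w7h.png',190,160,260,220,3)
```

```text
(no output)
```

View pics/w7k.png

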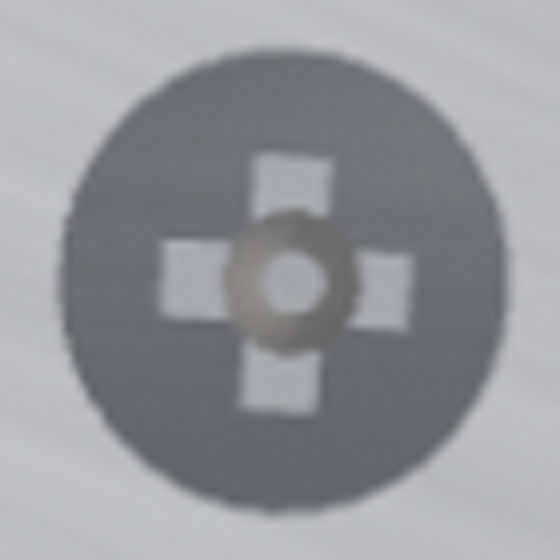

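View pics/w7h.png

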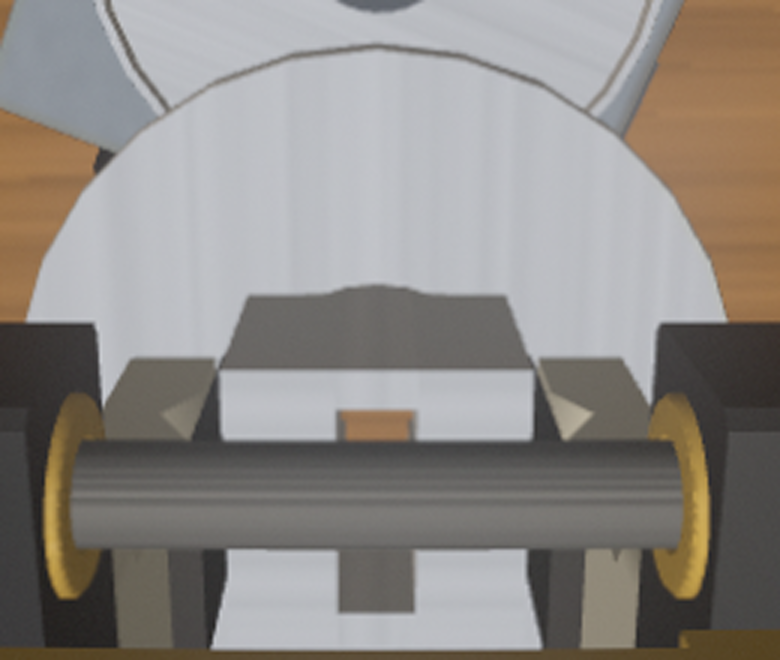

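Run:
```python
from h import *
from plant import r
W=r.camera_info('wrist');st=r.get_state();R=Rt(st)
kp=[(281+u/8,100+v/8) for u,v in [(292,155),(411,292),(280,413),(160,278)]]
P=np.array([atz(W,p,.08) for p in kp]);print((P*1000).round(1));c=P.mean(0);print('keys c',c)
for a,b in((0,2),(1,3)):
    d=P[a]-P[b];print(np.degrees(np.arctan2(d[1],d[0])),np.linalg.norm(d))
print('tip',atz(W,(281+293/8,100+281/8),.14),'flange',atz(W,(281+284/8,100+281/8),.066))
zt=st['tcp_pos'][2]+.0274
def tool(p,z): return R.T@(atz(W,p,z)-st['tcp_pos'])*1000
H=lambda u,v:(190+u/3,160+v/3)
for n,u,v in [('slot top',375,410),('slot bot',377,612),('hub l',219,368),('hub r',533,368)]: print(n,tool(H(u,v),zt).round(2))
zd=st['tcp_pos'][2]-.0046
pts=np.array([tool(H(u,v),zd) for u,v in [(376,45),(290,56),(465,57),(545,85),(215,83),(165,115),(80,190),(45,257),(672,190),(710,257),(625,133)]])
s=least_squares(lambda q:np.hypot(pts[:,0]-q[0],pts[:,1]-q[1])-q[2],[0,0,55]);print('disc',s.x,np.abs(s.fun).max())
s=least_squares(lambda q:np.hypot(pts[:,0]-q[0],pts[:,1]-q[1])-55,[0,0]);print('disc r55',s.x,np.abs(s.fun).max())
```

```text
[[474.7 190.1  80. ]
 [461.3 178.1  80. ]
 [449.3 191.4  80. ]
 [462.8 203.5  80. ]]
keys c [0.46205507 0.19075831 0.08      ]
-3.0743664892989426 0.025431643413099583
-93.49150542008344 0.025447976944888314
tip [0.46235289 0.19083898 0.14      ] flange [0.46247487 0.19078503 0.066     ]
slot top [  0.52 -13.23 -27.53]
slot bot [  0.8   14.85 -27.25]
hub l [-18.2  -18.7  -27.74]
hub r [ 19.51 -18.63 -27.43]
disc [ 0.97702428  0.06066202 54.18843585] 0.4768145704308111
disc r55 [0.96747729 1.04649017] 0.5130852711869949
```

Emit:
{"name": "step_arm", "arguments": {"deltas": [[0.005,-0.004,0.025,1,-35,0,-1],[0.005,-0.004,0.025,1,-35,10,-1],[0,0,0,0,0,25,-1],[0,0,0,0,0,25,-1],[0,0,0,0,0,0,-1]]}}

```text
time_s: 13.1
tcp_pos: [0.4637, 0.1856, 0.1791]
eef_rot: [179.7, -0.2, -94.0]
contact_force: [-1.7, -0.7, -4.4]
gripper_width: 0.0376
```

Run:
```python
from h import *
from plant import r
st=r.get_state();print(st['tcp_pos'],st['eef_rot'],st['contact_force'],st['gripper_width'])
print(delta(st,[.463,.1916,.16],-93.3))
```

```text
[0.46365572 0.18555239 0.17914377] [179.72797448  -0.19975614 -94.0087866 ] [-1.69082969 -0.71233397 -4.41771626] 0.03755616679081719
(array([-6.1,  1. , 19.1]), array([ 0.0048, -0.0035, -0.0124]), array([ 0.3, -0.2, -0.7]))
```

Emit:
{"name": "step_arm", "arguments": {"deltas": [[0.005,-0.003,-0.012,-6,1,3,-1],[0,0,0,-1,0,5,-1],[0,0,0,0,0,0,-1],[0,0,0,0,0,0,-1]]}}

```text
time_s: 13.5
tcp_pos: [0.4639, 0.1924, 0.1726]
eef_rot: [-179.9, -0.0, -93.4]
contact_force: [0.0, 0.4, -4.5]
gripper_width: 0.0378
```

Run:
```python
from h import *
from plant import r
st=r.get_state();print(st['tcp_pos'],st['eef_rot'],st['contact_force'],st['moment'])
print(delta(st,[.463,.1916,.16],-93.3))
```

```text
[0.46391845 0.19239995 0.17256205] [-1.79896230e+02 -2.90790652e-03 -9.33851473e+01] [ 2.55020696e-03  4.17463698e-01 -4.51318040e+00] [ 0.00618216 -0.0260169  -0.06367935]
(array([ 0.9,  0.9, 12.6]), array([-0.0018, -0.0001, -0.0015]), array([-0.1, -0. , -0.1]))
```

Emit:
{"name": "step_arm", "arguments": {"deltas": [[0,0,0,0.9,0.9,8,-1],[0,0,0,0,0,10,-1],[0,0,0,0,0,8,-1],[0,0,0,0,0,0,-1]]}}

```text
time_s: 13.9
tcp_pos: [0.4631, 0.1922, 0.1459]
eef_rot: [-179.8, 0.1, -93.3]
contact_force: [0.4, 0.0, -4.8]
gripper_width: 0.0378
```

Run:
```python
from h import *
from plant import r
st=r.get_state();print(st['tcp_pos'],st['eef_rot'],st['contact_force'],st['moment'])
print(delta(st,[.463,.1916,.12],-93.3))
for n in('scene','side'): cv2.imwrite(f'pics/{n}8.png',r.capture(n)[:,:,::-1])
a=cv2.imread('pics/side8.png')[200:380,260:440];b=cv2.imread('pics/scene8.png')[150:330,330:510]
cv2.imwrite('pics/p8.png',cv2.resize(cv2.hconcat([a,b]),None,fx=2.2,fy=2.2))
```

```text
[0.46307426 0.19220117 0.14585123] [-1.79781363e+02  1.33160029e-01 -9.33416666e+01] [ 0.39553306  0.02618304 -4.81076911] [-0.07184175  0.10466793 -0.03721134]
(array([ 0.7,  0.1, 25.8]), array([-0.0038,  0.0023, -0.0007]), array([-0.2,  0.1, -0. ]))
```

View pics/p8.png

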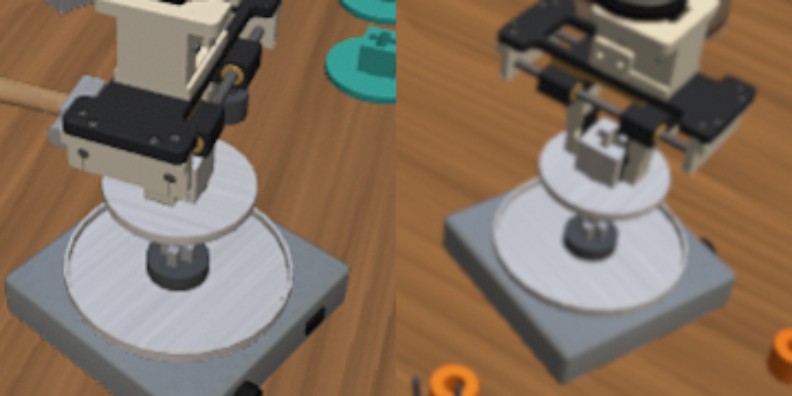

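Emit:
{"name": "step_arm", "arguments": {"deltas": [[-0.002,0.002,0,0.7,0,6,-1],[0,0,0,0,0,6,-1],[0,0,0,0,0,6,-1],[0,0,0,0,0,0,-1]]}}

```text
time_s: 14.4
tcp_pos: [0.4638, 0.1917, 0.1276]
eef_rot: [-179.8, 0.0, -93.3]
contact_force: [0.1, -0.8, -3.7]
gripper_width: 0.0378
```

```bash
cat > st.py <<'E'
from h import *
from plant import r
st=r.get_state();print(st['tcp_pos'].round(4),st['eef_rot'].round(2),st['contact_force'].round(1),st['moment'].round(2))
print(delta(st,[.463,.1916,.0806],-93.3))
E
python3 st.py
```

```text
[0.4638 0.1917 0.1276] [-1.7983e+02  4.0000e-02 -9.3340e+01] [ 0.1 -0.8 -3.7] [-0.04  0.03 -0.01]
(array([ 0.2,  1. , 47. ]), array([-0.0029,  0.0008, -0.0006]), array([-0.2,  0. , -0. ]))
```

Emit:
{"name": "step_arm", "arguments": {"deltas": [[-0.002,0,0,0,0.7,8,-1],[0,0,0,0,0,8,-1],[0,0,0,0,0,6,-1],[0,0,0,0,0,0,-1]]}}

```text
time_s: 14.8
tcp_pos: [0.4633, 0.1919, 0.1035]
eef_rot: [-180.0, 0.0, -93.3]
contact_force: [-0.4, 0.1, -3.5]
gripper_width: 0.0378
```

```bash
python3 st.py
```

```text
[0.4633 0.1919 0.1035] [-1.7995e+02  5.0000e-02 -9.3340e+01] [-0.4  0.1 -3.5] [-0.1   0.02 -0.  ]
(array([ 0.3,  0.3, 22.9]), array([-0.0008,  0.0008, -0.0006]), array([-0.,  0., -0.]))
```

Emit:
{"name": "step_arm", "arguments": {"deltas": [[0,0,0,0.2,0.2,5,-1],[0,0,0,0,0,5,-1],[0,0,0,0,0,4,-1],[0,0,0,0,0,0,-1]]}}

```text
time_s: 15.2
tcp_pos: [0.4633, 0.192, 0.0884]
eef_rot: [-179.9, 0.1, -93.3]
contact_force: [-0.0, 0.6, -4.2]
gripper_width: 0.0377
```

```bash
python3 st.py
```

```text
[0.4633 0.192  0.0884] [-1.7993e+02  6.0000e-02 -9.3330e+01] [-0.   0.6 -4.2] [-0.06 -0.   -0.03]
(array([0.4, 0.3, 7.8]), array([-0.0013,  0.0011, -0.0004]), array([-0.1,  0.1, -0. ]))
```

Emit:
{"name": "step_arm", "arguments": {"deltas": [[0,0,0,0.2,0.2,4,-1],[0,0,0,0,0,3,-1],[0,0,0,0,0,2,-1],[0,0,0,0,0,0,-1]]}}

```text
time_s: 15.6
tcp_pos: [0.4637, 0.1923, 0.081]
eef_rot: [-179.8, 0.1, -93.3]
contact_force: [-0.9, 0.8, -4.3]
gripper_width: 0.0378
```

```bash
python3 st.py
```

```text
[0.4637 0.1923 0.081 ] [-1.7983e+02  1.0000e-01 -9.3260e+01] [-0.9  0.8 -4.3] [-0.02  0.02 -0.  ]
(array([0.7, 0.7, 0.4]), array([-0.0029,  0.0018,  0.0007]), array([-0.2,  0.1,  0. ]))
```

Emit:
{"name": "step_arm", "arguments": {"deltas": [[0,0,0,0.4,0.4,1.5,-1],[0,0,0,0,0,1.5,-1],[0,0,0,0,0,0,-1]]}}

```text
time_s: 15.9
tcp_pos: [0.4638, 0.1925, 0.081]
eef_rot: [-179.7, 0.2, -93.2]
contact_force: [-1.5, -0.1, -3.9]
gripper_width: 0.0379
```

```bash
python3 st.py
```

```text
[0.4638 0.1925 0.081 ] [-1.7971e+02  1.7000e-01 -9.3180e+01] [-1.5 -0.1 -3.9] [-0.07  0.08 -0.02]
(array([0.9, 0.8, 0.4]), array([-0.005 ,  0.0029,  0.0021]), array([-0.3,  0.2,  0.1]))
```

Emit:
{"name": "step_arm", "arguments": {"deltas": [[-0.003,0.002,0,0.5,0.5,3,-1],[0,0,0,0,0,3,-1],[0,0,0,0,0,0,-1]]}}

```text
time_s: 16.2
tcp_pos: [0.4638, 0.1925, 0.0813]
eef_rot: [-179.7, 0.1, -93.0]
contact_force: [-0.5, -0.2, -4.1]
gripper_width: 0.0372
```

```bash
python3 st.py
```

```text
[0.4638 0.1925 0.0813] [-1.7972e+02  1.0000e-01 -9.3030e+01] [-0.5 -0.2 -4.1] [-0.09  0.21 -0.02]
(array([0.9, 0.8, 0.7]), array([-0.0049,  0.0018,  0.0047]), array([-0.3,  0.1,  0.3]))
```

Emit:
{"name": "step_arm", "arguments": {"deltas": [[-0.003,0.002,0,0,0,4,-1]]}}

```text
time_s: 16.3
tcp_pos: [0.4642, 0.1926, 0.0803]
eef_rot: [-179.8, -0.0, -92.9]
contact_force: [-30.6, -4.9, 70.5]
gripper_width: 0.0377
```

```bash
python3 st.py
python3 - <<'E'
from h import *
from plant import r
for n in('scene','side'): cv2.imwrite(f'pics/{n}9.png',r.capture(n)[:,:,::-1])
a=cv2.imread('pics/side9.png')[250:390,270:410];b=cv2.imread('pics/scene9.png')[190:330,350:490]
cv2.imwrite('pics/p9.png',cv2.resize(cv2.hconcat([a,b]),None,fx=2.8,fy=2.8,interpolation=cv2.INTER_CUBIC))
E
```

```text
[0.4642 0.1926 0.0803] [-1.7982e+02 -2.0000e-02 -9.2940e+01] [-30.6  -4.9  70.5] [-1.77 10.74 -0.16]
(array([ 1.1,  1.1, -0.3]), array([-0.0032, -0.0003,  0.0062]), array([-0.2, -0. ,  0.4]))
```

View pics/p9.png

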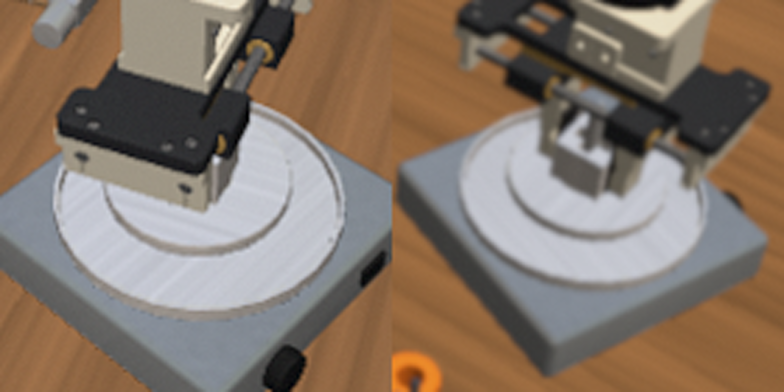

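Emit:
{"name": "step_arm", "arguments": {"deltas": [[0,0,0,0,0,-1,-1],[0,0,0,0,0,0,1],[0,0,0,0,0,0,1],[0,0,0,0,0,0,1],[0,0,0,0,0,-6,1],[0,0,0,0,0,-25,1],[0,0,0,0,0,-40,1],[0,0,0,0,0,-45,1],[0,0,0,0,0,-30,1],[0,0,0,0,0,0,1]]}}

```text
time_s: 17.4
tcp_pos: [0.4649, 0.1925, 0.2324]
eef_rot: [-179.8, -0.2, -92.9]
contact_force: [0.3, 0.3, 0.4]
gripper_width: 0.0874
```

```bash
python3 st.py
python3 - <<'E'
from h import *
from plant import r
st=r.get_state();print(delta(st,[.4945-.04,-.0665,.2],-93))
E
```

```text
[0.4649 0.1925 0.2324] [-1.7984e+02 -1.7000e-01 -9.2940e+01] [0.3 0.3 0.4] [ 0.06 -0.04 -0.01]
(array([  0.5,   2.2, 151.8]), array([-0.0028, -0.003 ,  0.0063]), array([-0.2, -0.2,  0.4]))
(array([259.1,  -2.8,  33.2]), array([-0.0028, -0.003 ,  0.0011]), array([-0.2, -0.2,  0.1]))
```

Emit:
{"name": "step_arm", "arguments": {"deltas": [[0,0,0,0,35,0,1],[0,0,0,0,0,0,1]]}}

```text
time_s: 17.6
tcp_pos: [0.4298, 0.1946, 0.2331]
eef_rot: [-179.8, -0.1, -93.0]
contact_force: [0.3, -0.0, 1.1]
gripper_width: 0.0876
```

Run:
```python
from h import *
from plant import r
st=r.get_state();print(st['tcp_pos'],st['eef_rot']);cv2.imwrite('pics/w10.png',r.capture('wrist')[:,:,::-1])
cv2.imwrite('pics/d10.png',r.capture('side')[:,:,::-1])
W=r.camera_info('wrist');c=proj(W,[.462,.191,.108])[0].astype(int);x,y=c[0]-90,c[1]-90;print(x,y)
crop('pics/w10.png','pics/w10c.png',x,y,180,180,3);crop('pics/d10.png','pics/d10c.png',265,255,150,130,4)
a=cv2.imread('pics/w10c.png');b=cv2.resize(cv2.imread('pics/d10.png')[255:390,265:415],(600,540),interpolation=cv2.INTER_CUBIC)[:,170:430]
print(a.shape);cv2.imwrite('pics/p10.png',cv2.hconcat([a,b]))
print(delta(st,[.4945-.04,-.0665,.2],-93))
```

```text
[0.42978945 0.19460625 0.23313951] [-1.79772054e+02 -8.13127080e-02 -9.30359732e+01]
227 103
(540, 540, 3)
(array([259.4, -38.4,  33.7]), array([-0.004 , -0.0014, -0.0006]), array([-0.2, -0.1, -0. ]))
```

View pics/p10.png

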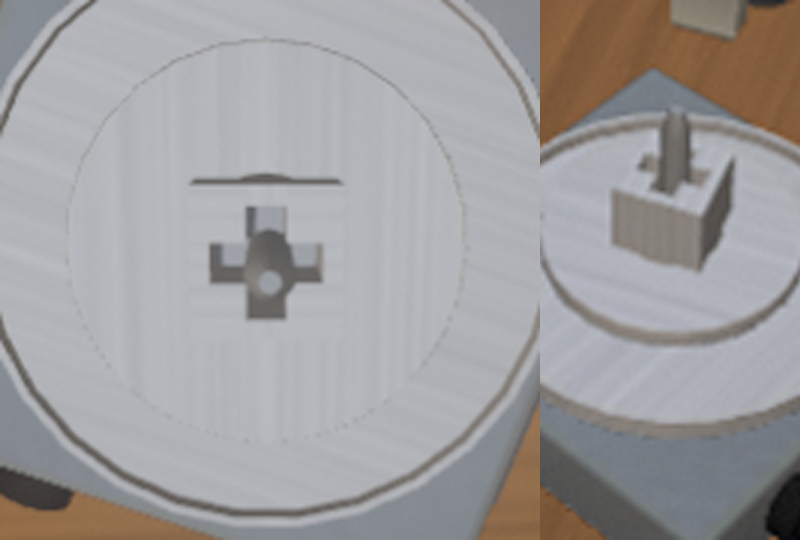

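Emit:
{"name": "step_arm", "arguments": {"deltas": [[0,0,0,30,-4,0,1],[0,0,0,45,-6,0,1],[0,0,0,45,-6,0,1],[0,0,0,45,-6,10,1],[0,0,0,45,-6,10,1],[0,0,0,40,-6,10,1],[0,0,0,0,0,0,1]]}}

```text
time_s: 18.4
tcp_pos: [0.4569, -0.0645, 0.2004]
eef_rot: [-179.8, -0.3, -92.7]
contact_force: [0.2, -0.2, -1.2]
gripper_width: 0.0873
```

Run:
```python
from h import *
from plant import r
st=r.get_state();print(st['tcp_pos'],st['eef_rot'],st['joints']);cv2.imwrite('pics/w11.png',r.capture('wrist')[:,:,::-1])
W=r.camera_info('wrist');c=proj(W,[.4945,-.0665,.03])[0].astype(int);x,y=c[0]-50,c[1]-40;print(x,y)
crop('pics/w11.png','pics/w11c.png',x,y,100,80,7)
```

```text
[ 0.45689493 -0.06450688  0.20040938] [-179.8478023    -0.26208003  -92.71436029] [ 16.79330333   1.07902112 -27.65116896   0.33985677 -61.21429018
  70.32917545]
265 138
```

View pics/w11c.png

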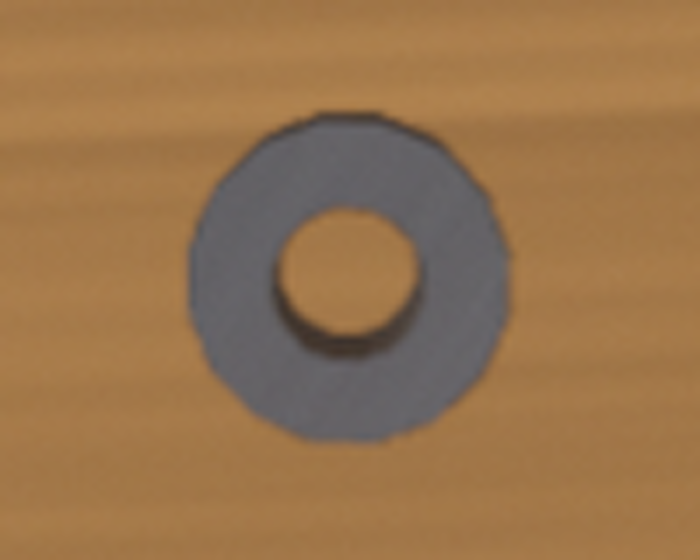

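Run:
```python
from h import *
from plant import r
st=r.get_state();W=r.camera_info('wrist');p=atz(W,(314.9,178.2),.03);print(p);print(delta(st,[p[0],p[1],.006],-93))
```

```text
[ 0.49478696 -0.06583914  0.03      ]
(array([ 1.000e-01, -3.690e+01,  1.951e+02]), array([-0.0035, -0.0043,  0.0052]), array([-0.2, -0.2,  0.3]))
```

Emit:
{"name": "step_arm", "arguments": {"deltas": [[0,0,0,0,-37,20,1],[0,0,0,0,0,45,1],[0,0,0,0,0,45,1],[0,0,0,0,0,30,1],[0,0,0,0,0,0,1]]}}

```text
time_s: 18.95
tcp_pos: [0.5017, -0.0635, 0.0587]
eef_rot: [-179.4, -0.2, -92.7]
contact_force: [-0.6, 0.1, 0.3]
gripper_width: 0.0875
```

Run:
```python
from h import *
from plant import r
st=r.get_state();print(delta(st,[.4948,-.0659,.006],-93))
```

```text
(array([ 2.5,  7.3, 52.6]), array([-0.0105, -0.0035,  0.0057]), array([-0.6, -0.2,  0.3]))
```

Emit:
{"name": "step_arm", "arguments": {"deltas": [[-0.01,-0.003,0,2.5,7,8,1],[0,0,0,0,1,16,1],[0,0,0,0,0,16,1],[0,0,0,0,0,0,1]]}}

```text
time_s: 19.35
tcp_pos: [0.4966, -0.0634, 0.0215]
eef_rot: [-179.8, 0.0, -92.4]
contact_force: [-0.1, -0.7, -0.9]
gripper_width: 0.0878
```

Run:
```python
from h import *
from plant import r
st=r.get_state();print(delta(st,[.4948,-.0659,.006],-93))
```

```text
(array([ 2.5,  1.8, 15.5]), array([-0.0042,  0.0009,  0.0098]), array([-0.2,  0.1,  0.6]))
```

Emit:
{"name": "step_arm", "arguments": {"deltas": [[-0.004,0,0,2.5,2,8,1],[0,0,0,0,0,7,1],[0,0,0,0,0,0,1]]}}

```text
time_s: 19.65
tcp_pos: [0.4968, -0.0651, 0.009]
eef_rot: [-179.7, 0.1, -92.4]
contact_force: [0.5, 0.7, -0.1]
gripper_width: 0.0877
```

Run:
```python
from h import *
from plant import r
st=r.get_state();print(delta(st,[.4948,-.0659,.006],-93),st['contact_force'])
```

```text
(array([0.8, 2. , 3. ]), array([-0.0051,  0.0024,  0.0111]), array([-0.3,  0.1,  0.6])) [ 0.51118523  0.73399469 -0.09910416]
```

Emit:
{"name": "step_arm", "arguments": {"deltas": [[-0.004,0.002,0,0.8,2,3,1],[0,0,0,0,0,0,-1],[0,0,0,0,0,0,-1],[0,0,0,0,0,0,-1],[0,0,0,0,0,0,-1],[0,0,0,0,0,0,-1],[0,0,0,0,0,0,-1],[0,0,0,0,0,0,-1],[0,0,0,0,0,0,-1],[0,0,0,0,0,0,-1]], "squeeze": 35}}

```text
time_s: 20.65
tcp_pos: [0.4956, -0.0658, 0.0072]
eef_rot: [-179.8, 0.0, -92.4]
contact_force: [0.5, -0.8, -0.3]
gripper_width: 0.039
```

Run:
```python
from h import *
from plant import r
st=r.get_state();print(st['tcp_pos'],st['eef_rot'],st['gripper_width'],delta(st,[.4948,-.0659,.006],-93),st['contact_force'])
```

```text
[ 0.49555884 -0.06583408  0.00719682] [-1.79828780e+02  3.52419709e-02 -9.23532486e+01] 0.039000805068253895 (array([0.1, 0.8, 1.2]), array([-0.003 ,  0.0006,  0.0113]), array([-0.2,  0. ,  0.6])) [ 0.45117404 -0.7895218  -0.32450503]
```

Emit:
{"name": "step_arm", "arguments": {"deltas": [[0,0,0,0,0,-15,-1],[0,0,0,0,0,-35,-1],[0,0,0,0,0,-45,-1],[0,0,0,0,0,-45,-1],[0,0,0,0,0,-45,-1],[0,0,0,0,0,-20,-1],[0,0,0,0,0,0,-1]]}}

```text
time_s: 21.35
tcp_pos: [0.4914, -0.0664, 0.2167]
eef_rot: [179.6, -0.0, -92.5]
contact_force: [0.3, -0.3, -2.7]
gripper_width: 0.0385
```

Run:
```python
from h import *
from plant import r
st=r.get_state();print(st['tcp_pos'],st['gripper_width'],delta(st,[.4632,.1914,.20],-93))
```

```text
[ 0.49139372 -0.06644198  0.21672062] 0.03846828459533418 (array([-256.4,   39.1,   16.8]), array([ 0.0067, -0.0007,  0.0095]), array([ 0.4, -0. ,  0.5]))
```

Run:
```python
from h import *
from plant import r
st=r.get_state();print(st['gripper_width']);cv2.imwrite('pics/w12.png',r.capture('wrist')[:,:,::-1])
print(r.get_state()['gripper_width'])
crop('pics/w12.png','pics/w12c.png',200,220,240,180,3)
```

```text
0.03846828459533418
0.038395393021396496
```

View pics/w12c.png

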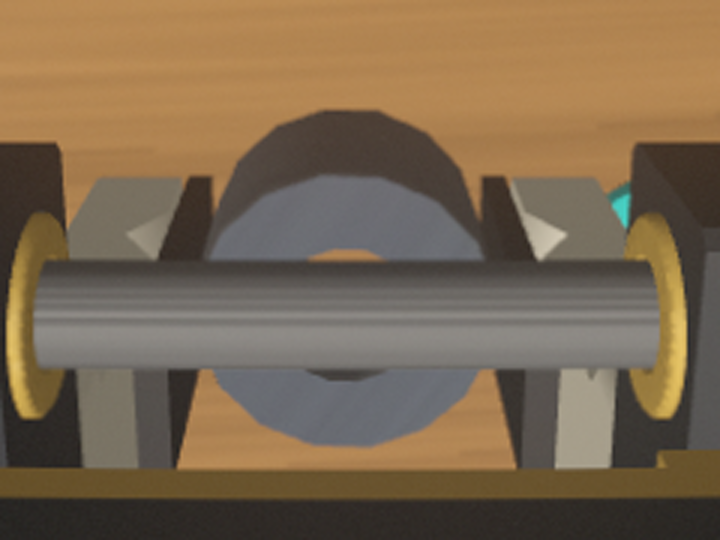

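Run:
```python
from h import *
from plant import r
st=r.get_state();W=r.camera_info('wrist');R=Rt(st)
for v in(173,309,445):
  print((R.T@(atz(W,(200+347/3,220+v/3),st['tcp_pos'][2]+.0228)-st['tcp_pos'])*1000).round(2))
```

```text
[  0.73 -18.9  -22.96]
[  0.76  -0.31 -22.8 ]
[  0.78  19.76 -22.64]
```

Emit:
{"name": "step_arm", "arguments": {"deltas": [[0,0,0,-25,4,0,-1],[0,0,0,-42,6,0,-1],[0,0,0,-45,7,0,-1],[0,0,0,-45,7,0,-1],[0,0,0,-45,7,0,-1],[0,0,0,-40,6,0,-1],[0,0,0,-12,2,0,-1],[0,0,0,0,0,0,-1]]}}

```text
time_s: 22.2
tcp_pos: [0.4538, 0.1947, 0.1982]
eef_rot: [178.3, -0.7, -92.8]
contact_force: [0.3, -0.1, -2.5]
gripper_width: 0.0385
```

Run:
```python
from h import *
from plant import r
st=r.get_state();print(st['tcp_pos'],st['gripper_width'],delta(st,[.4626,.1916,.16],-93))
```

```text
[0.45378328 0.194675   0.19817921] 0.03853620519878408 (array([  2.2, -10.1,  37.9]), array([ 0.03 , -0.012,  0.003]), array([ 1.7, -0.7,  0.2]))
```

Emit:
{"name": "step_arm", "arguments": {"deltas": [[0.03,-0.012,0,2,-10,5,-1],[0.005,0,0,0,0,10,-1],[0,0,0,0,0,8,-1],[0,0,0,0,0,0,-1]]}}

```text
time_s: 22.6
tcp_pos: [0.4611, 0.1881, 0.1683]
eef_rot: [179.9, -0.4, -92.9]
contact_force: [-0.1, 0.1, -2.6]
gripper_width: 0.0388
```

Run:
```python
from h import *
from plant import r
st=r.get_state();print(st['tcp_pos'],st['eef_rot'],delta(st,[.4626,.1916,.16],-93))
```

```text
[0.46108826 0.18806002 0.16832585] [179.89918974  -0.36390844 -92.86871784] (array([-3.7, -1.3,  8.3]), array([ 0.0018, -0.0064,  0.0023]), array([ 0.1, -0.4,  0.1]))
```

Emit:
{"name": "step_arm", "arguments": {"deltas": [[0,-0.006,0,-3.5,-1.3,2,-1],[0,0,0,-0.5,0,4,-1],[0,0,0,0,0,0,-1]]}}

```text
time_s: 22.9
tcp_pos: [0.4628, 0.191, 0.1615]
eef_rot: [179.8, -0.0, -93.0]
contact_force: [-0.7, -0.3, -1.5]
gripper_width: 0.0387
```

Run:
```python
from h import *
from plant import r
st=r.get_state();print(st['tcp_pos'],st['eef_rot'],delta(st,[.4626,.1916,.116],-93))
```

```text
[0.46283832 0.19103668 0.16149503] [ 1.79836021e+02 -4.09600047e-02 -9.29682072e+01] (array([-0.6,  0.1, 45.5]), array([ 0.0029, -0.0007,  0.0006]), array([ 0.2, -0. ,  0. ]))
```

Underside at ~154 mm, aligned within 1 mm. Lowering over the tip.

Emit:
{"name": "step_arm", "arguments": {"deltas": [[0.002,0,0,-0.6,0,8,-1],[0,0,0,0,0,9,-1],[0,0,0,0,0,9,-1],[0,0,0,0,0,0,-1]]}}

```text
time_s: 23.3
tcp_pos: [0.463, 0.1918, 0.1336]
eef_rot: [180.0, 0.0, -93.0]
contact_force: [-0.0, 0.6, -3.1]
gripper_width: 0.0388
```

Run:
```python
from h import *
from plant import r
st=r.get_state();print(st['tcp_pos'],st['eef_rot'],delta(st,[.4626,.1916,.1152],-93),st['contact_force'],st['moment'])
```

```text
[0.46297482 0.19180785 0.13356847] [ 1.79990544e+02  1.32228914e-03 -9.29719477e+01] (array([ 0.2,  0.4, 18.4]), array([0.0002, 0.    , 0.0005]), array([0., 0., 0.])) [-0.01521033  0.62952471 -3.08996155] [-0.03184096 -0.01003316  0.01626679]
```

Emit:
{"name": "step_arm", "arguments": {"deltas": [[0,0,0,0.2,0.4,6,-1],[0,0,0,0,0,5,-1],[0,0,0,0,0,4,-1],[0,0,0,0,0,0,-1]]}}

```text
time_s: 23.7
tcp_pos: [0.4625, 0.1917, 0.117]
eef_rot: [180.0, -0.0, -93.0]
contact_force: [0.3, -0.6, -2.2]
gripper_width: 0.039
```

Run:
```python
from h import *
from plant import r
st=r.get_state();print(st['tcp_pos'],st['eef_rot'],delta(st,[.4626,.1916,.1152],-93),st['contact_force'],st['moment'])
```

```text
[0.4625151  0.19165128 0.11700673] [ 1.79977735e+02 -2.67814553e-02 -9.29511546e+01] (array([ 0. , -0.1,  1.8]), array([ 0.0004, -0.0005,  0.0009]), array([ 0., -0.,  0.])) [ 0.28206564 -0.56497046 -2.2241496 ] [-0.04346164  0.03379439  0.02144752]
```

Emit:
{"name": "step_arm", "arguments": {"deltas": [[0,0,0,0,0,1.5,-1],[0,0,0,0,0,1.5,-1]]}}

```text
time_s: 23.9
tcp_pos: [0.4629, 0.1918, 0.1151]
eef_rot: [-180.0, -0.0, -92.9]
contact_force: [-10.5, -1.2, 20.7]
gripper_width: 0.0388
```

Run:
```python
from h import *
from plant import r
st=r.get_state();print(st['tcp_pos'],st['contact_force'],st['moment'])
```

```text
[0.46294426 0.19180614 0.11512413] [-10.47912548  -1.2174311   20.71966803] [-0.55723541  3.49157493 -0.07402408]
```

Contact at the expected height (115.1 mm). Release and rise.

Emit:
{"name": "step_arm", "arguments": {"deltas": [[0,0,0,0,0,-0.5,-1],[0,0,0,0,0,0,1],[0,0,0,0,0,0,1],[0,0,0,0,0,0,1],[0,0,0,0,0,-8,1],[0,0,0,0,0,-30,1],[0,0,0,0,0,-40,1],[0,0,0,0,0,-40,1],[0,0,0,0,35,-10,1],[0,0,0,0,0,0,1]]}}

```text
time_s: 24.9
tcp_pos: [0.4282, 0.1937, 0.2524]
eef_rot: [-179.8, 0.0, -93.0]
contact_force: [0.7, 0.4, -0.2]
gripper_width: 0.0878
```

Run:
```python
from h import *
from plant import r
st=r.get_state();print(st['time_s'],st['tcp_pos'],st['contact_force'])
W=r.camera_info('wrist')
for n in('scene','side','wrist'): cv2.imwrite(f'pics/{n}13.png',r.capture(n)[:,:,::-1])
c=proj(W,[.462,.191,.138])[0].astype(int);print(c)
x,y=c[0]-60,c[1]-60
g=lambda f,x,y,w:cv2.resize(cv2.imread(f)[y:y+w,x:x+w],(400,400),interpolation=cv2.INTER_CUBIC)
print(x,y);cv2.imwrite('pics/p13.png',cv2.hconcat([g('pics/wrist13.png',x,y,120),g('pics/side13.png',280,260,120)]))
cv2.imwrite('pics/p13b.png',g('pics/scene13.png',370,200,100))
```

```text
24.9 [0.42823238 0.19366855 0.25237435] [ 0.69490643  0.37202779 -0.1971924 ]
[315 190]
255 130
```

View pics/p13.png

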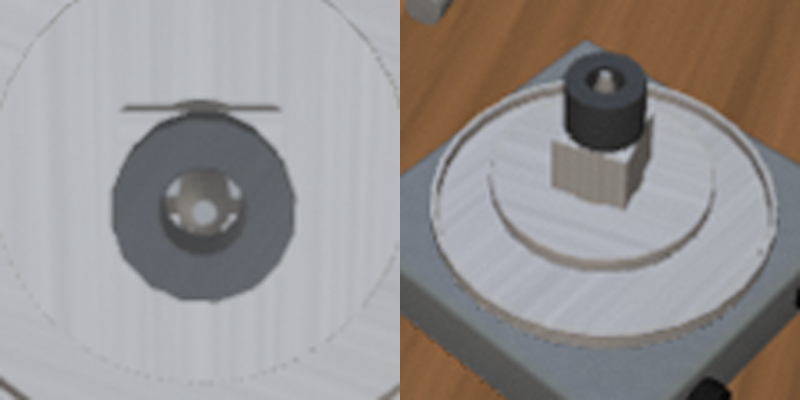

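View pics/side13.png

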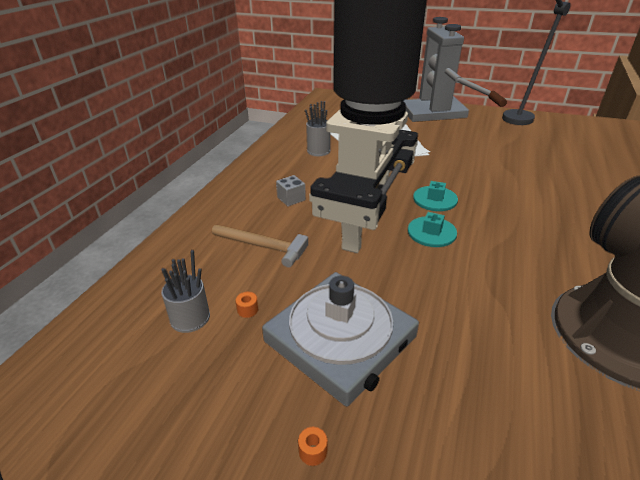

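View pics/p13b.png

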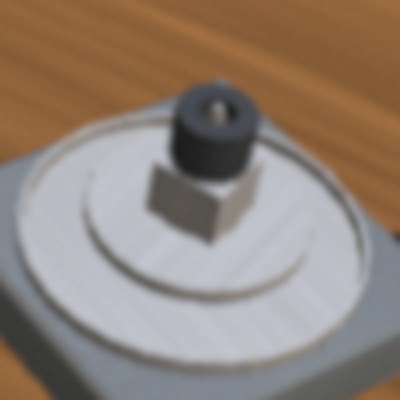

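Run:
```python
from h import *
from plant import r
W=r.camera_info('wrist');S=r.camera_info('scene');D=r.camera_info('side')
print(atz(W,(316.05,192.1),.138),atz(W,(316.2,193.3),.14))
print('collar top tri',tri([(S,(370+215/4,200+118/4)),(D,(280+(605-400)*.3,260+80*.3)),(W,(316.05,192.1))]))
print(r.close_job())
```

```text
[0.46283864 0.19080011 0.138     ] [0.46225682 0.1907317  0.14      ]
collar top tri [0.46167915 0.19153252 0.13415113]
the job is handed in; nothing more can be done
None
```

The lap plate is fitted and the collar is back on top of it. I handed the job in at about 25 s of the 72 s allowed; no verdict was reported.

- **Collar off:** I lifted it off the spindle and stood it on the bench at about (0.495, -0.066).
- **Plate on:** I picked the light-grey plate up by its hub. A wrist picture showed the keys at about -3.3° (mod 90°), so I turned the plate to match before lowering it. It dropped over the keys on the first try, with no turning under pressure needed. A push of about 70 N did not move it any lower, and at that point its underside was within 1 mm of the flange height.
- **Collar back on:** I lowered it over the spindle until it touched at the height expected for the hub top, let go and backed off.

**Last checks**
- **Collar position:** the wrist picture puts the collar within about 1 mm of the spindle axis, and the side and scene pictures show it flat on the hub.
- **Gripper:** it is open, clear of everything and reads no contact force.
- **Bystanders:** the tin, block and hammer look unmoved in the side picture; I did not measure them again.
- **One disagreement:** a rough three-camera fix put the collar top at 134 mm instead of the expected 138 mm. I think this comes from my hand-read ellipse centres, because the contact height and the pictures show the collar seated, but I did not check it further.

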